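# Take the drained sprocket cover off the barbed drip hook

### The job

The black nylon sprocket cover has finished dripping over the funnel. Work it off the barbed hook by its own hole, gently and without forcing it or straining the hook, then stand it upright, right way up, all the way down in the middle slot of the steel rack. Keep hold of it until it is standing in the rack, never let it drop, and leave the small parts around the funnel and the other tools where they are.

Things in the scene. Friction and masses are not known exactly. Their poses are not given: they have to be found in the camera images.
- cover_centre (a point): Centre (half-way up) of the black nylon sprocket cover: 98 mm wide (its y), 94 mm high (its z, up), 12 mm thick (its x), 0.11 to 0.18 kg. It hangs upright from its eye. Flat foot, 76 mm long (y) and 12 mm thick, its underside 46 mm below this point; a 54 mm round boss 12 mm thick above the foot; elsewhere a web 5 mm thick (x = -2.5 to 2.5 mm) that reaches 48 mm above this point.
- cover_eye (a point): Centre of the cover's eye, a round through hole 14 mm in diameter in the 5 mm web, its axis along the cover's x, 26 mm above cover_centre. The hook's rod passes through it and the eye's upper edge hangs on the rod. Same axes as the cover.
- cover_lug_a (a point): Centre of the solid lug at the cover's +y end: a block 12 mm thick (x), 24 mm wide (y), 42 mm high (z), centred 37 mm in y and 1 mm below the eye's centre. A good place to grip, from above, closing across the 12 mm.
- cover_lug_b (a point): Centre of the equal lug at the cover's -y end, 37 mm to the other side of the eye.
- station: Drip station, fixed: galvanised funnel (205 mm across its rim, 37 mm high) on a bolted flange 250 mm across. Origin: funnel centre on the bench top; x is the way the hook points, z up. A steel post stands at x = -125 mm (20 mm wide in y), its clamp reaching 149 mm up; the hook rises from it. More than 10 N between the cover and the station strains the hook.
- hook_clamp (a point): Point in the clamp from which the hook's rod, round, 6 mm thick, rises in the station's plane y = 0 (station x = -125, z = 140 mm). Its centre line: x = -116, z = 160; x = -60, z = 187; x = -45, z = 190; level to x = 38, z = 190 (the cover hangs here); bends up through x = 43.4, z = 192.5; rises at 50 degrees to the tip at x = 57.5, z = 209.4.
- hook_tip (a point): Where the hook's tip would be if the rod were true (station x = 57.5, z = 209.4 mm). But its front end has been knocked: from station x = -18 mm on, the level part and the rising end with the barb are turned as one stiff piece by an unknown angle, up to 0.14 rad up or down and 0.14 rad sideways, so the real tip is up to 11 mm above, below, left or right of this point. It does not give under 25 N.
- hook_barb (a point): Where the end of the barb should be (same uncertainty): a spur 3.6 mm thick, 8 mm long, from the tip back towards the post, ending at station x = 49.6, z = 208.0 mm. Square to the rising end, rod and barb are 9.9 mm across. The eye passes only with the cover's top leaned back to the post by about 30 to 45 degrees and the eye's lower edge kept close to the rod's underside.
- rack: Steel rack, fixed: 102 mm across (its x), 176 mm long (its y); three slots side by side run along y, each 30 mm wide between 3 mm sheets whose tops are 50 mm above the bench, 170 mm long between end lips 16 mm high. Origin under the middle slot's centre on the bench top; the slot's floor is 4 mm higher. The cover may face either way.
- sleeve0: Bystander: aluminium spacer sleeve, 27 mm across, 28 mm high, on the bench beside the funnel. Origin at the centre of its underside.
- sleeve1: Bystander: aluminium spacer sleeve, 27 mm across, 28 mm high, on the bench beside the funnel. Origin at the centre of its underside.
- sleeve2: Bystander: aluminium spacer sleeve, 27 mm across, 28 mm high, on the bench beside the funnel. Origin at the centre of its underside.
- bolt: Bystander: zinc-plated tensioner bolt standing on its 19 mm head, 65 mm tall. Origin at the centre of its underside.
- nipple: Bystander: squat brass grease nipple housing, 34 mm across, 33 mm high. Origin at the centre of its underside.
- sprocket: Bystander: toothed steel front sprocket lying flat, 78 mm across, 9 mm high. Origin at the centre of its underside.
- spanner: Bystander: steel spanner lying on the bench beyond the funnel and the rack, about 180 mm long. Origin at the middle of its underside.
There are look-alikes about, which are no part of the job. What is shaped like the rack but red is not meant.

How it is judged (in metres and radians):
On the way:
1. the cover is off the hook: its eye clear of the rod by a few centimetres (beyond, above or beside the hook), the cover in the gripper and touching no part of the station ((x of cover_eye in the frame of station above 0.085 m or z of cover_eye in the frame of station above 0.25 m or y of cover_eye in the frame of station above 0.06 m or y of cover_eye in the frame of station below -0.06 m) and height (world z) of cover_eye above 0.1 m and contact force between cover and the fingers above 1 N and contact force between cover and station below 0.2 N), for 0.1 s.
At the end, for the whole second after the job is handed in: The cover stands in the rack's middle slot, right way up (within 0.45 rad of upright, it may lean on the sheets), its foot on the slot's floor (centre 35 to 56 mm above the bench, within 14.5 mm of the slot's middle across and 40 mm along), at rest and released; everything else is where it was (x of cover_centre in the frame of rack between -0.0145 and 0.0145 m and y of cover_centre in the frame of rack between -0.04 and 0.04 m and z of cover_centre in the frame of rack between 0.035 and 0.056 m and angle between cover_centre's own z axis and vertical below 0.45 rad and linear speed of cover below 0.02 m/s and angular speed of cover below 0.1 rad/s); the robot touches nothing.
It fails at once if the hook strained: more than 10 N between the cover and the station (hook, post or funnel) (contact force between cover and station above 10 N).
It fails at once if the arm or gripper pushing the station with more than 12 N (contact force between the arm and station above 12 N).
It fails at once if the cover dropped: loose in the air, away from the hook and more than 20 mm above where it should stand, or lying on the bench outside the rack ((contact force between cover and anything else below 0.01 N and contact force between cover and the fingers below 0.01 N and z of cover_centre in the frame of rack above 0.07 m and (x of cover_eye in the frame of station above 0.085 m or y of cover_eye in the frame of station above 0.06 m or y of cover_eye in the frame of station below -0.06 m or z of cover_eye in the frame of station below 0.15 m)) or height (world z) of cover_centre below 0.03 m).
It fails at once if a bystander moved more than 20 mm (distance of any of sleeve0, sleeve1, sleeve2, bolt, nipple, sprocket, spanner from where it was at the start of the episode above 0.02 m).
It also fails if it takes over 72 s, if anything falls off the work surface, if the arm or the gripper's body presses on something with over 40 N, if the wrist force passes 120 N, or if a joint passes its speed limit or range.

### The arm

A 6-joint arm with a two-finger parallel gripper is mounted at the origin on the work surface. World frame = base frame: x ahead of the robot, y to its left, z up, the work surface at z = 0. Lengths are in m, angles in degrees, forces in N, time in s.
With the tool pointing down it reaches from about 0.375 to 0.9 m from the base axis. Payload 3.1 kg.
Tool frame: the origin (TCP) lies on the centre line of the jaws, within the pads' length; the fingertips stand 14 mm ahead of it and the grasp point (between the pads) lies 5 mm behind it (bot.tips_ahead is the distance from the TCP to the fingertips, in m); z points along the fingers, y is the line along which they close (so a half turn about z gives the same grasp; the last joint's range is limited). The gripper opens to 87 mm and grips with 3 to 60 N. Pads are 19 mm wide; open, the fingers measure 117 mm over their backs; the gripper's body (75 mm by 190 mm) begins 51 mm behind the grasp point.
Start: joints at [-75.946, 30.224, 82.088, -0, 67.689, -10.227], TCP at [0.257, -0.57, 0.237] pointing down, gripper open.
Joint ranges: [-176.69, 176.69], [-43.24, 126.21], [12.49, 139.97], [-82, 262], [0, 151.66], [-163.58, 163.58]. Speed limits (degrees/s): [159.86, 159.86, 180, 180, 180, 180].

### API

Orientations are given as a 3x3 rotation matrix whose columns are the frame's x, y, z axes.
In Python, from rig import bot gives the robot as it stands.
- The arm moves only by the tool play_rows, never from a script. Its argument "moves" is a list that holds one entry, the list of rows, each a list of 6 numbers: the shift along the tool's x, y, z in mm, then the turn, a rotation vector about the tool's x, y, z in rad. A call has 1 to 5 rows; each row shifts and turns the commanded pose from where the row before left it, along the tool's axes as they then stand; what a row does not reach is not made up. A row lasts 1/10 s, in which the tool goes at most 50 mm and 8.59 degrees, less where a joint would pass 70% of its speed; a pose out of reach is approached as far as the arm can. A call with a gripper value outside its range is refused whole. "fingers" is the opening, from -1 (shut) to 1 (fully open), set as the call begins (left out, the last holds). The fingers move at their own pace and stop on an object; the grip force is fixed at half the most. Time passes only in rows, so rows that do not move let the fingers close. It gives the time, the measured TCP pose, the force, the opening and the grip force at its end, in the units of the state.
- bot.read_state(): the state, without advancing time (a new reading comes with each control period).
- bot.capture(name): name is "side" or "top" or "wrist"; returns a dict with "image" (400x640x3 uint8, blue, green, red), "fx", "fy", "cx", "cy" (pixels), "R" (3x3) and "t" (3): a world point X has camera coordinates R X + t. Camera axes: x right, y down, z forward; pixel columns grow to the right and rows downward; lengths in m; the calibration is good to about 2 mm. The wrist camera is an equidistant fisheye: a pixel r from the principal point sees the ray r / f radians off the axis. A picture is of the moment at which its call begins. There is no depth.
- bot.hand_in(): hands the job in; it is judged then, once.
Trained networks look in a picture, given as the dict that the camera call returned (one of the last four; its "shot" number tells which), for a name from the list of things; names that differ only in an ending like _2 or _b are one class to them, and where a whole thing is asked for, a point or a joint stands for the part that bears it (a point fixed in the world has none). Each returns a list of dicts, best first, with "confidence" (0 to 1); they miss things now and then, are a little off and sometimes report something else, mostly with a low value. They report only what shows in the picture. A call takes as long as a camera call. They do not tell look-alikes from the thing itself.
- bot.search_frame(picture, query): "centre" ([column, row] in pixels, amid what is visible of it).
- bot.silhouettes(picture, query): "pixels" (400x640 bool, what is visible of it) and "centre" ([column, row] in pixels, amid what is visible of it).
- bot.pinpoint(picture, query): "centre" ([column, row] in pixels: a listed point, or the origin of a listed thing).
The state is a dict: "time_s": time; "joint_positions": joint angles; "qvel": joint speeds; "tau": joint torques, N m; "position": TCP position; "tcp_rot": TCP orientation; "force": force on the tool from outside, world axes, zero at the start; "moment": the same for the moment, N m; "opening": opening from 0.0 (shut) to 1.0 (fully open); "grasp_force": force on a finger pad.
Only numpy, scipy, OpenCV 4.12 (cv2) and the standard library are available. Lean on these libraries where they do the work, as an engineer would, in place of code of your own. Each camera call takes 0.05 s, during which the arm holds its last target. There are 200 camera calls.

## Working session

There is one attempt and no reset: what is moved stays moved. The work goes in short steps, Python scripts to look and compute and a tool call to move; the robot and the scene stay as the last step left them, time stands still between calls to the robot, and variables do not carry over. Pictures are saved under pics/ and viewed, at most 10 in all, crops included, and the job is handed in when it is done.

Besides the shell and the picture viewer there is one more tool, called after "Request:" by a JSON object that holds its "op" and its "data", one argument or row to a line. play_rows: Moves the arm, as the interface text tells. Its arguments: {"type":"object","properties":{"moves":{"type":"array","items":{"type":"array","items":{"type":"array","items":{"type":"number"}}}},"fingers":{"type":"number"}},"required":["moves"]}

```bash
ls; mkdir -p pics
cat > h.py <<'E'
import numpy as np, cv2
from rig import bot
def proj(c,X):
    p=c["R"]@np.asarray(X)+c["t"]; return np.array([c["fx"]*p[0]/p[2]+c["cx"],c["fy"]*p[1]/p[2]+c["cy"]])
def ray(c,uv):
    d=np.array([(uv[0]-c["cx"])/c["fx"],(uv[1]-c["cy"])/c["fy"],1.])
    R=np.asarray(c["R"]); d=R.T@d; return -R.T@np.asarray(c["t"]), d/np.linalg.norm(d)
def atz(c,uv,z):
    o,d=ray(c,uv); return o+d*(z-o[2])/d[2]
def tri(l):
    A=np.zeros((3,3));b=np.zeros(3)
    for c,uv in l:
        o,d=ray(c,uv);P=np.eye(3)-np.outer(d,d);A+=P;b+=P@o
    X=np.linalg.solve(A,b)
    return X,[float(np.linalg.norm(proj(c,X)-uv)) for c,uv in l]
E
python3 - <<'E'
from h import *
np.set_printoptions(precision=4,suppress=True)
S=bot.capture("side");T=bot.capture("top")
cv2.imwrite("pics/s0.png",S["image"]);cv2.imwrite("pics/t0.png",T["image"])
for c in(S,T): print(c["fx"],c["cx"],c["cy"],np.array(c["R"]).tolist(),c["t"])
for q in["cover_centre","cover_eye","cover_lug_a","station","hook_clamp","hook_tip","hook_barb","rack","sleeve0","bolt","nipple","sprocket","spanner"]:
    for n,c in(("S",S),("T",T)):
        print(q,n,[(np.round(r["centre"],1).tolist(),round(r["confidence"],2)) for r in bot.pinpoint(c,q)[:4]])
E
```

```text
pics
418.2311398339858 325.73253653160356 197.577233613524 [[0.986613816842274, -0.1626847714009155, 0.011262396288154132], [-0.07945924644007799, -0.5398978574539606, -0.8379716771298406], [0.14240577436008173, 0.8258595332566275, -0.5455974951904111]] [-0.5247  0.1626  1.2015]
374.9441098842402 319.40992628281464 202.91319815828686 [[0.004256884193157822, -0.999489998593326, -0.03164840673524021], [-0.9950952755142096, -0.0011060685672950015, -0.09891495974635778], [0.09882950766985123, 0.03191424954840075, -0.9945924839297235]] [0.0146 0.523  0.9344]
cover_centre S [([310.7, 243.4], 0.55)]
cover_centre T [([423.1, 228.4], 0.73)]
cover_eye S [([310.3, 232.7], 0.51)]
cover_eye T [([430.1, 230.2], 0.69)]
cover_lug_a S [([312.3, 223.8], 0.62), ([309.6, 243.5], 0.61), ([384.9, 288.1], 0.61), ([368.5, 325.2], 0.19)]
cover_lug_a T [([410.3, 225.5], 0.91), ([443.8, 231.5], 0.69), ([344.7, 225.0], 0.49)]
station S [([320.7, 290.7], 0.77), ([365.7, 323.4], 0.59)]
station T [([413.4, 224.1], 0.57)]
hook_clamp S [([268.2, 251.1], 0.68)]
hook_clamp T [([414.8, 274.1], 0.95)]
hook_tip S [([347.2, 228.6], 0.7), ([310.9, 244.6], 0.59)]
hook_tip T [([437.5, 187.2], 0.68)]
hook_barb S [([347.9, 234.7], 0.67)]
hook_barb T [([438.3, 192.3], 0.66)]
rack S [([301.0, 200.0], 0.97), ([234.3, 197.0], 0.69)]
rack T [([216.9, 313.7], 0.76), ([239.9, 219.7], 0.74)]
sleeve0 S [([366.1, 266.5], 0.56), ([341.7, 258.0], 0.52), ([384.1, 289.8], 0.42)]
sleeve0 T [([361.9, 185.0], 0.59), ([414.3, 156.4], 0.59), ([378.1, 165.8], 0.53)]
bolt S [([342.9, 344.9], 0.46)]
bolt T [([323.0, 110.9], 0.61), ([473.7, 210.7], 0.59), ([375.5, 168.2], 0.43)]
nipple S [([368.9, 320.9], 0.61), ([345.0, 258.3], 0.58)]
nipple T [([458.5, 185.7], 0.68)]
sprocket S [([304.9, 250.3], 0.67)]
sprocket T [([347.2, 229.5], 0.58)]
spanner S [([407.3, 228.5], 0.55)]
spanner T [([321.9, 109.5], 0.9), ([415.3, 154.9], 0.28)]
```

Run:
```python
from h import *
np.set_printoptions(precision=4,suppress=True)
S=bot.capture("side");T=bot.capture("top")
P={"centre":((310.7,243.4),(423.1,228.4)),"eye":((310.3,232.7),(430.1,230.2)),"lug1":((312.3,223.8),(410.3,225.5)),"lug2":((309.6,243.5),(443.8,231.5)),
"station":((320.7,290.7),(413.4,224.1)),"clamp":((268.2,251.1),(414.8,274.1)),"tip":((347.2,228.6),(437.5,187.2)),"barb":((347.9,234.7),(438.3,192.3)),
"rackA":((301,200),(239.9,219.7)),"rackB":((234.3,197),(216.9,313.7)),"sprk":((304.9,250.3),(347.2,229.5))}
for k,(a,b) in P.items(): X,e=tri([(S,a),(T,b)]);print(k,X,np.round(e,1))
for q,z in((("T",(361.9,185)),0),(("T",(414.3,156.4)),0),(("T",(378.1,165.8)),0),(("T",(473.7,210.7)),0),(("T",(458.5,185.7)),0),(("T",(321.9,109.5)),0),(("S",(342.9,344.9)),0),(("S",(368.9,320.9)),0),(("S",(384.1,289.8)),0),(("S",(341.7,258)),0)):
    print(q,atz(S if q[0]=="S" else T,q[1],z)[:2])
a=cv2.resize(S["image"][140:380,200:480],None,fx=2.8,fy=2.4);a=cv2.resize(S["image"][150:370,190:470],None,fx=2.8,fy=2.7)
b=cv2.resize(T["image"][80:340,190:510],None,fx=2.5,fy=2.3)
cv2.imwrite("pics/s1.png",cv2.resize(S["image"][150:370,190:470],(763,600)));cv2.imwrite("pics/t1.png",cv2.resize(T["image"][80:320,190:510],(800,600)))
```

```text
centre [ 0.4563 -0.2144  0.1575] [0.7 0.8]
eye [ 0.4531 -0.2199  0.1944] [1.5 1.7]
lug1 [ 0.4631 -0.1803  0.19  ] [1.5 1.8]
lug2 [ 0.4491 -0.2501  0.187 ] [0.8 0.9]
station [ 0.4757 -0.2265  0.0079] [2.1 2.1]
clamp [ 0.3551 -0.1994  0.1339] [0.4 0.4]
tip [ 0.5397 -0.2339  0.2072] [0.8 0.9]
barb [ 0.5357 -0.2399  0.1935] [2.9 3.2]
rackA [ 0.4816  0.2287 -0.0091] [0.1 0.1]
rackB [ 0.2444  0.2814 -0.007 ] [2.1 3. ]
sprk [ 0.4584 -0.0561  0.0031] [0.9 1. ]
('T', (361.9, 185)) [ 0.5732 -0.095 ]
('T', (414.3, 156.4)) [ 0.6494 -0.2336]
('T', (378.1, 165.8)) [ 0.6244 -0.1381]
('T', (473.7, 210.7)) [ 0.5058 -0.3835]
('T', (458.5, 185.7)) [ 0.5712 -0.3466]
('T', (321.9, 109.5)) [0.7789 0.0112]
('S', (342.9, 344.9)) [ 0.5065 -0.3927]
('S', (368.9, 320.9)) [ 0.582  -0.3349]
('S', (384.1, 289.8)) [ 0.6469 -0.2411]
('S', (341.7, 258)) [ 0.5613 -0.1018]
```

View pics/s1.png

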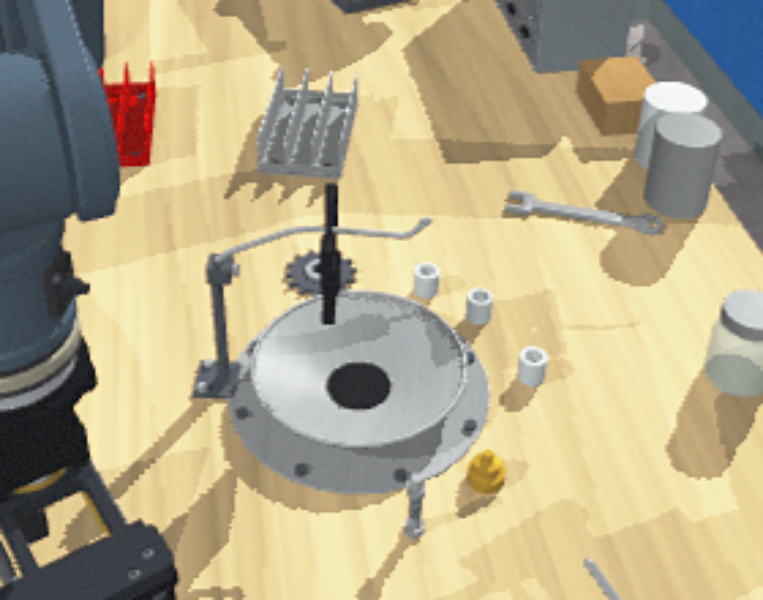

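View pics/t1.png

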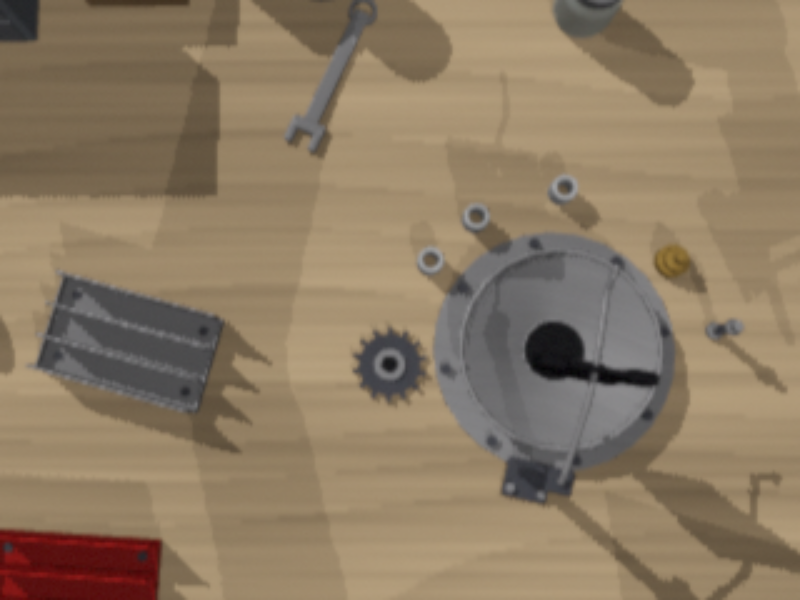

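Side view: cover hangs at crop (330,250), hook tip at (425,222), grey rack at (310,125). Top view: cover lies along crop (545,365) to (655,380), and the bystanders are clear of the hook. Next, the wrist camera.

```bash
cat >> h.py <<'E'
def wproj(c,X):
    p=np.asarray(c["R"])@np.asarray(X)+c["t"]; r=np.hypot(p[0],p[1]); th=np.arctan2(r,p[2]); return np.array([c["cx"]+c["fx"]*th*p[0]/r,c["cy"]+c["fy"]*th*p[1]/r])
def wray(c,uv):
    a=np.array([(uv[0]-c["cx"])/c["fx"],(uv[1]-c["cy"])/c["fy"]]);th=np.linalg.norm(a);s=np.sin(th)/th
    R=np.asarray(c["R"]);return -R.T@np.asarray(c["t"]),R.T@np.array([a[0]*s,a[1]*s,np.cos(th)])
def wtri(l):
    A=np.zeros((3,3));b=np.zeros(3)
    for c,uv in l:
        o,d=wray(c,uv);P=np.eye(3)-np.outer(d,d);A+=P;b+=P@o
    X=np.linalg.solve(A,b); return X,[float(np.linalg.norm(wproj(c,X)-uv)) for c,uv in l]
E
python3 - <<'E'
from h import *
np.set_printoptions(precision=4,suppress=True)
s=bot.read_state();W=bot.capture("wrist");cv2.imwrite("pics/w0.png",W["image"])
R=np.array(W["R"]);o=-R.T@W["t"];Q=np.array(s["tcp_rot"])
print(s["position"],Q,"cam in tool",Q.T@(o-s["position"]),"axes(cols)",Q.T@R.T,W["fx"],W["cx"],W["cy"],s["force"],bot.tips_ahead)
for n,X in(("tip",(.5397,-.2339,.2072)),("eye",(.453,-.2199,.19)),("clamp",(.355,-.1994,.134))):print(n,wproj(W,X))
for q in["hook_tip","hook_barb","cover_eye","cover_lug_a","station","hook_clamp"]:
    print(q,[(np.round(r["centre"],1).tolist(),round(r["confidence"],2)) for r in bot.pinpoint(W,q)[:3]])
E
```

```text
[ 0.2571 -0.5697  0.2366] [[ 0.9115  0.4113 -0.    ]
 [ 0.4113 -0.9115  0.    ]
 [-0.     -0.     -1.    ]] cam in tool [ 0.0722  0.0006 -0.1484] axes(cols) [[-0.0002 -0.964  -0.2658]
 [ 1.     -0.0001 -0.0005]
 [ 0.0004 -0.2658  0.964 ]] 309.70691628693146 314.5125253084451 198.28152451152744 [ 0.4321 -0.0468  0.7504] 0.014
tip [ 116.658  -174.8342]
eye [  68.0155 -104.1547]
clamp [47.7132 -7.7045]
hook_tip []
hook_barb []
cover_eye []
cover_lug_a []
station []
hook_clamp []
```

View pics/w0.png

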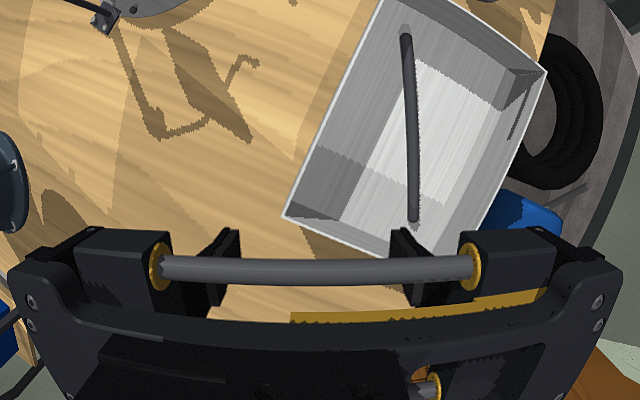

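The wrist view shows only the tray and the two fingers at row 270, since the hook lies beyond the top edge. I'll move over the −y lug, tool x along the cover's y, tilted 25° outwards so the gripper body clears the hook.

```bash
cat >> h.py <<'E'
from scipy.spatial.transform import Rotation as Ro
from scipy.linalg import logm,expm
def pose(R,p): T=np.eye(4);T[:3,:3]=R;T[:3,3]=p;return T
def cur():
    s=bot.read_state();return pose(np.array(s["tcp_rot"]),s["position"])
def toolR(psi,alpha,lean=0):
    "psi cover yaw deg, alpha tilt about closing axis, lean = top back to post (deg)"
    Rc=Ro.from_euler('Z',psi,degrees=True)*Ro.from_euler('Y',-lean,degrees=True)  # cover axes
    a=np.radians(alpha);B=np.array([[0,np.cos(a),np.sin(a)],[1,0,0],[0,np.sin(a),-np.cos(a)]]).T
    return Rc.as_matrix()@np.array([[0,1,0],[np.cos(a),0,np.sin(a)],[np.sin(a),0,-np.cos(a)]])
def row(T,n=None,C=None):
    C=cur() if C is None else C
    D=np.linalg.inv(C)@T;w=Ro.from_matrix(D[:3,:3]).magnitude()
    if n is None:n=int(max(np.ceil(np.linalg.norm(D[:3,3])/.045),np.ceil(np.degrees(w)/8),1))
    L=np.real(logm(D))/n;E=expm(L)
    print("rows",n,"x",np.round(E[:3,3]*1000,2).tolist(),np.round(Ro.from_matrix(E[:3,:3]).as_rotvec(),4).tolist())
E
python3 - <<'E'
from h import *
R=toolR(-12,25);print(np.round(R,3),np.linalg.det(R))
C=cur();T1=C.copy();T1[2,3]=.33;row(T1)
T2=pose(R,np.array([.449,-.25,.187])+np.array([0,0,.02])-.11*R[:,2]);row(T2,C=T1)
E
```

```text
[[ 0.188  0.978  0.088]
 [ 0.887 -0.208  0.413]
 [ 0.423  0.    -0.906]] 1.0000000000000007
rows 3 x [-0.0, -0.0, -31.15] [0.0, -0.0, 0.0]
rows 8 x [41.15, -6.21, 11.16] [0.0256, 0.0505, -0.1153]
```

Request:
{"op": "play_rows", "data": {
  "moves": [
    [[0, 0, -31, 0, 0, 0], [0, 0, -31, 0, 0, 0], [0, 0, -31, 0, 0, 0], [41.15, -6.2, 11.2, 0.0256, 0.0505, -0.1153], [41.15, -6.2, 11.2, 0.0256, 0.0505, -0.1153]]
  ],
  "fingers": 1
}}

```text
time_s: 2.35
position: [0.3251, -0.5211, 0.3112]
tcp_rot: [[0.788, 0.612, 0.063], [0.606, -0.79, 0.093], [0.106, -0.035, -0.994]]
force: [0.7, 0.0, -0.4]
opening: 1.004
grasp_force: 0.0
```

Request:
{"op": "play_rows", "data": {
  "moves": [
    [[41.15, -6.2, 11.2, 0.0256, 0.0505, -0.1153], [41.15, -6.2, 11.2, 0.0256, 0.0505, -0.1153], [41.15, -6.2, 11.2, 0.0256, 0.0505, -0.1153], [41.15, -6.2, 11.2, 0.0256, 0.0505, -0.1153], [41.15, -6.2, 11.2, 0.0256, 0.0505, -0.1153]]
  ]
}}

```text
time_s: 2.85
position: [0.4324, -0.3361, 0.3005]
tcp_rot: [[0.299, 0.949, 0.1], [0.876, -0.315, 0.365], [0.377, -0.022, -0.926]]
force: [0.0, 0.2, 0.4]
opening: 1.001
grasp_force: 0.0
```

Request:
{"op": "play_rows", "data": {
  "moves": [
    [[41.15, -6.2, 11.2, 0.0256, 0.0505, -0.1153], [0, 0, 0, 0, 0, 0], [0, 0, 0, 0, 0, 0]]
  ]
}}

```text
time_s: 3.15
position: [0.4396, -0.2953, 0.3061]
tcp_rot: [[0.188, 0.978, 0.087], [0.887, -0.207, 0.412], [0.422, -0.0, -0.907]]
force: [0.5, -0.1, -0.7]
opening: 0.998
grasp_force: 0.0
```

Run:
```python
from h import *
np.set_printoptions(precision=4,suppress=True)
s=bot.read_state();print(s["position"],np.array(s["tcp_rot"]),s["joint_positions"],s["force"])
W=bot.capture("wrist");cv2.imwrite("pics/w1.png",W["image"])
for n,X in(("tip",(.5397,-.2339,.2072)),("eye",(.453,-.2199,.19)),("lugb",(.449,-.25,.187))):print(n,wproj(W,X))
for q in["hook_tip","hook_barb","cover_eye","cover_lug_a","station","hook_clamp"]:
    print(q,[(np.round(r["centre"],1).tolist(),round(r["confidence"],2)) for r in bot.pinpoint(W,q)[:3]])
```

```text
[ 0.4396 -0.2953  0.3061] [[ 0.1879  0.9783  0.0873]
 [ 0.8871 -0.2072  0.4125]
 [ 0.4216 -0.0001 -0.9068]] [-55.9957  24.6209  84.888   17.6461  88.4816 -47.3243] [ 0.5025 -0.1319 -0.6765]
tip [407.6404 161.9572]
eye [311.8141 170.3858]
lugb [314.2939 202.7975]
hook_tip [([408.1, 164.6], 0.61)]
hook_barb [([399.3, 160.0], 0.97)]
cover_eye [([317.3, 166.4], 0.95)]
cover_lug_a [([317.6, 130.4], 0.85), ([367.2, 111.5], 0.58)]
station [([225.3, 177.1], 0.65), ([332.7, 200.5], 0.63)]
hook_clamp [([228.1, 175.6], 0.92)]
```

View pics/w1.png

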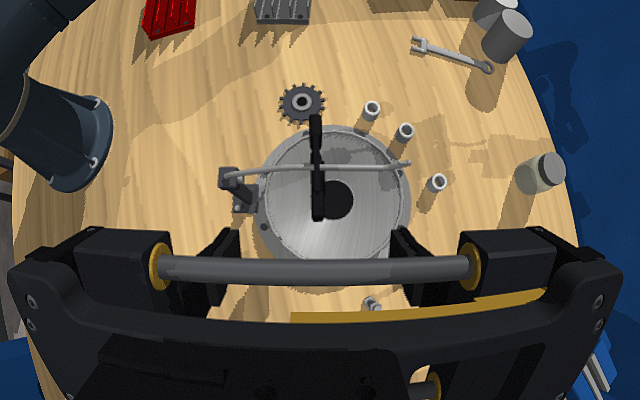

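Wrist view: hook from clamp (228,176) to tip (408,163), barb (399,160), cover across it at column 317, and the networks agree. For height I'll take a lower side-on view and a straight-down one.

Run:
```python
from h import *
T=np.array([.51,-.232,.2]);C=cur()
for a in(55,0):
    R=toolR(-12,a);N=pose(R,T-R@[.06,0,.04]);print(N[:3,3]);row(N,C=C);C=N
```

```text
[ 0.49603235 -0.29771261  0.17379393]
rows 4 x [-17.6, 13.98, 28.48] [0.0002, 0.1309, -0.0002]
[ 0.4975253  -0.29068886  0.24      ]
rows 7 x [6.03, 0.0, -7.83] [0.0, -0.1371, 0.0]
```

Run:
```python
from h import *
T=np.array([.52,-.234,.205]);C=cur()
for a in(55,0):
    R=toolR(-12,a);N=pose(R,T-R@[.065,0,.075]);print(N[:3,3]);row(N,C=C);C=N
```

```text
[ 0.49947519 -0.33056163  0.19477335]
rows 4 x [-20.87, 16.53, 19.52] [0.0002, 0.1309, -0.0002]
[ 0.50648574 -0.29757959  0.28      ]
rows 7 x [10.86, 0.0, -8.18] [0.0, -0.1371, 0.0]
```

Request:
{"op": "play_rows", "data": {
  "moves": [
    [[-20.9, 16.5, 19.5, 0, 0.1309, 0], [-20.9, 16.5, 19.5, 0, 0.1309, 0], [-20.9, 16.5, 19.5, 0, 0.1309, 0], [-20.9, 16.5, 19.5, 0, 0.1309, 0], [0, 0, 0, 0, 0, 0]]
  ]
}}

```text
time_s: 4.0
position: [0.4973, -0.3293, 0.1807]
tcp_rot: [[0.132, 0.977, 0.165], [0.545, -0.211, 0.811], [0.828, -0.017, -0.561]]
force: [-2.2, 1.5, -2.3]
opening: 1.0
grasp_force: 0.0
```

```bash
cat > look.py <<'E'
from h import *
import sys,pickle
np.set_printoptions(precision=4,suppress=True)
k=sys.argv[1];s=bot.read_state();print(s["position"],s["joint_positions"],s["force"])
W=bot.capture("wrist");cv2.imwrite(f"pics/{k}.png",W["image"]);D={"cam":W}
for q in["hook_tip","hook_barb","cover_eye","cover_lug_a","cover_centre","hook_clamp"]:
    D[q]=[(np.round(r["centre"],1).tolist(),round(r["confidence"],2)) for r in bot.pinpoint(W,q)[:3]];print(q,D[q])
pickle.dump(D,open(f"pics/{k}.pkl","wb"))
E
python3 look.py w2
```

```text
[ 0.4973 -0.3293  0.1807] [-60.3862  49.738   73.4792  33.8684 102.3953 -54.5232] [-2.2028  1.4867 -2.2666]
hook_tip [([346.2, 103.6], 0.7)]
hook_barb [([332.8, 104.2], 0.83)]
cover_eye [([233.8, 132.7], 0.58)]
cover_lug_a [([242.1, 107.5], 0.87), ([221.5, 167.7], 0.75), ([234.9, 129.8], 0.33)]
cover_centre [([239.7, 158.9], 0.95)]
hook_clamp [([145.2, 178.1], 0.61), ([236.0, 158.2], 0.22)]
```

View pics/w2.png

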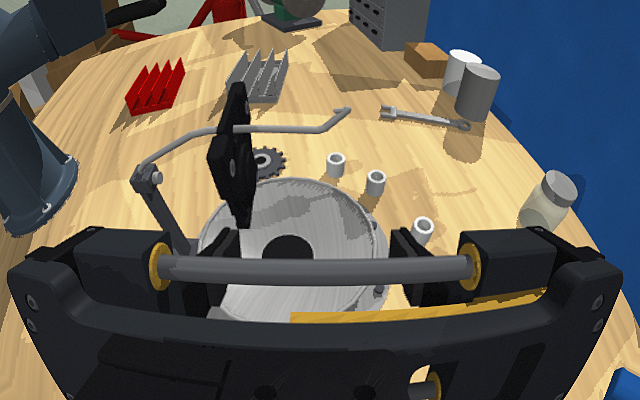

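Request:
{"op": "play_rows", "data": {
  "moves": [
    [[10.9, 0, -8.2, 0, -0.1371, 0], [10.9, 0, -8.2, 0, -0.1371, 0], [10.9, 0, -8.2, 0, -0.1371, 0], [10.9, 0, -8.2, 0, -0.1371, 0], [10.9, 0, -8.2, 0, -0.1371, 0]]
  ]
}}

```text
time_s: 4.85
position: [0.5031, -0.3145, 0.2656]
tcp_rot: [[0.199, 0.978, 0.062], [0.945, -0.208, 0.254], [0.261, 0.008, -0.965]]
force: [0.4, 1.3, -1.0]
opening: 1.001
grasp_force: 0.0
```

Request:
{"op": "play_rows", "data": {
  "moves": [
    [[10.9, 0, -8.2, 0, -0.1371, 0], [10.9, 0, -8.2, 0, -0.1371, 0], [0, 0, 0, 0, 0, 0]]
  ]
}}

```text
time_s: 5.15
position: [0.5078, -0.2919, 0.287]
tcp_rot: [[0.201, 0.979, 0.008], [0.98, -0.201, -0.006], [-0.004, 0.009, -1.0]]
force: [0.4, -0.6, -0.3]
opening: 1.001
grasp_force: 0.0
```

```bash
python3 look.py w3
```

```text
[ 0.5078 -0.2919  0.287 ] [-40.8329  23.8421  84.8422   0.0239  70.7499 -29.2273] [ 0.3583 -0.5968 -0.3334]
hook_tip [([342.8, 130.8], 0.84), ([333.5, 19.3], 0.32)]
hook_barb [([327.9, 128.2], 0.62)]
cover_eye [([236.9, 126.4], 0.86), ([324.1, 230.4], 0.61)]
cover_lug_a [([233.0, 80.8], 0.9), ([237.4, 170.9], 0.68)]
cover_centre [([240.9, 124.7], 0.71)]
hook_clamp [([156.1, 128.2], 0.81), ([237.4, 171.0], 0.45)]
```

w2 shows the hook in profile: clamp (145,178), bend near (320,130), tip (346,108), cover at columns 207–250. It points slightly up and is otherwise as described. Fitting the hook model now.

```bash
cat > fit.py <<'E'
from h import *
import pickle
from scipy.optimize import least_squares
np.set_printoptions(precision=4,suppress=True)
D=[pickle.load(open(f"pics/{k}.pkl","rb")) for k in("w2","w3")]
c1=None
for q in["hook_tip","hook_barb","cover_eye","cover_centre","hook_clamp"]:
    X,e=wtri([(d["cam"],np.array(d[q][0][0])) for d in D]);print(q,X,np.round(e,1))
for n,i,j in(("lug+",0,0),("lug-",1,1)):
    X,e=wtri([(D[0]["cam"],np.array(D[0]["cover_lug_a"][i][0])),(D[1]["cam"],np.array(D[1]["cover_lug_a"][j][0]))]);print(n,X,np.round(e,1))
def front(p,pit,yaw):  # station-frame points rotated about (-18,0,190)
    o=np.array([-.018,0,.190]);return o+Ro.from_euler('zy',[yaw,-pit]).apply(np.asarray(p)-o)
def st(v,p): return np.array([v[0],v[1],0])+Ro.from_euler('z',v[2]).apply(p)
def res(v):
    r=[]
    for d in D:
        c=d["cam"]
        for q,p,f in(("hook_tip",(.0575,0,.2094),1),("hook_barb",(.0496,0,.208),1),("hook_clamp",(-.125,0,.14),0)):
            P=front(p,v[3],v[4]) if f else np.array(p); r+=list(wproj(c,st(v,P))-d[q][0][0])
    return np.array(r)
if __name__=="__main__":
    o=least_squares(res,[.476,-.2265,-.21,0,0],loss="soft_l1");print(o.x,np.degrees(o.x[2]),np.round(o.fun,1))
    np.save("st.npy",o.x)
    print("tip",st(o.x,front((.0575,0,.2094),*o.x[3:])))
E
python3 fit.py
```

```text
hook_tip [ 0.5402 -0.237   0.2105] [0.5 0.4]
hook_barb [ 0.5309 -0.2334  0.2089] [0.7 0.7]
cover_eye [ 0.4593 -0.2171  0.1858] [0.3 0.3]
cover_centre [ 0.4578 -0.2162  0.1584] [1.1 1. ]
hook_clamp [ 0.362  -0.1955  0.1397] [0.3 0.2]
lug+ [ 0.4654 -0.1795  0.1843] [1.3 1.3]
lug- [ 0.4501 -0.2532  0.1848] [0.9 0.7]
[ 0.486  -0.2143 -0.1494  0.014  -0.1869] -8.559871783382814 [-1.2 -0.2  0.7  0.3  0.4 -0.1 -2.  -0.5  2.   0.5 -0.   0.2]
tip [ 0.5392 -0.2365  0.2104]
```

```bash
cat > ov.py <<'E'
from fit import *
def overlay(D,v,name,up=5):
    ims=[]
    for d in D:
        c=d["cam"];L=[front((x,0,.19),v[3],v[4]) for x in np.linspace(-.018,.038,30)]+[front((.0434,0,.1925),v[3],v[4]),front((.0575,0,.2094),v[3],v[4]),front((.0496,0,.208),v[3],v[4])]
        p=np.array([wproj(c,st(v,x)) for x in L]);m=p.mean(0).astype(int)
        w,h=150,60;x0,y0=m[0]-75,m[1]-30
        im=cv2.resize(c["image"][y0:y0+h,x0:x0+w],None,fx=up,fy=up,interpolation=cv2.INTER_CUBIC)
        for a in p: cv2.circle(im,tuple(int(t) for t in ((a-[x0,y0]+.5)*up)),1,(0,0,255),-1)
        cv2.putText(im,f"{x0},{y0}",(5,15),0,.5,(255,0,0),1);ims.append(im)
    cv2.imwrite(name,np.vstack(ims))
if __name__=="__main__": overlay(D,np.load("st.npy"),"pics/ov1.png")
E
python3 ov.py
```

```text
hook_tip [ 0.5402 -0.237   0.2105] [0.5 0.4]
hook_barb [ 0.5309 -0.2334  0.2089] [0.7 0.7]
cover_eye [ 0.4593 -0.2171  0.1858] [0.3 0.3]
cover_centre [ 0.4578 -0.2162  0.1584] [1.1 1. ]
hook_clamp [ 0.362  -0.1955  0.1397] [0.3 0.2]
lug+ [ 0.4654 -0.1795  0.1843] [1.3 1.3]
lug- [ 0.4501 -0.2532  0.1848] [0.9 0.7]
```

View pics/ov1.png

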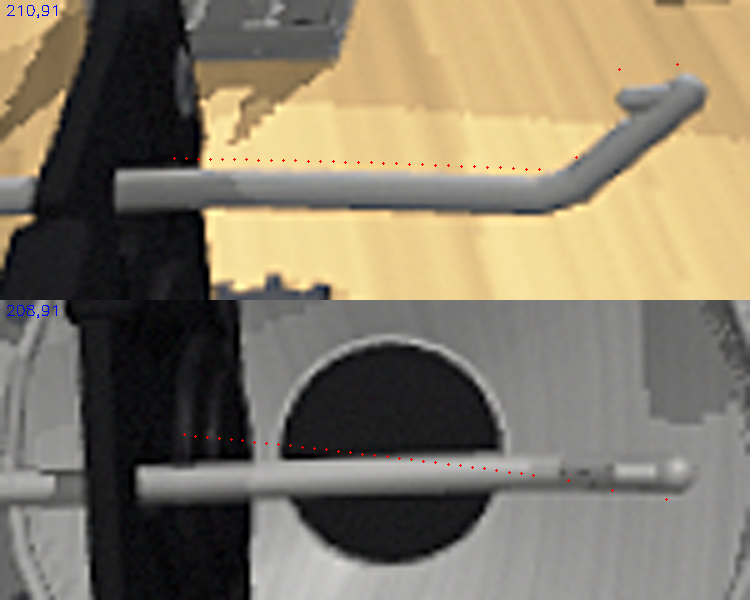

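The overlay shows the networks report the *nominal* tip, as the notes say. The real rod, picked from this picture, is lower and sideways: tip (347.5,108.9) in w2 and (343.5,125.1) in w3. Refitting with these.

```bash
cat > fit2.py <<'E'
from fit import *
PK=[{"tip":(347.5,108.9),"barb":(334.6,110.3),"rod":[(249.5,128.5),(299.5,129.3)]},{"tip":(343.5,125.1),"barb":(330.5,124.6),"rod":[(235.5,127.3),(267.5,126.5),(307.5,125.3)]}]
def res2(v):
    r=[]
    for d,k in zip(D,PK):
        c=d["cam"]
        for q,p in(("hook_tip",(.0575,0,.2094)),("hook_barb",(.0496,0,.208)),("hook_clamp",(-.125,0,.14))):
            r+=list(.7*(wproj(c,st(v,p))-d[q][0][0]))
        for q,p in(("tip",(.0575,0,.2094)),("barb",(.0496,0,.208))):
            r+=list(wproj(c,st(v,front(p,v[3],v[4])))-k[q])
        L=np.array([wproj(c,st(v,front((x,0,.19),v[3],v[4]))) for x in np.linspace(-.05,.038,60)])
        for a in k["rod"]:
            i=np.argmin(np.abs(L[:,0]-a[0]));r.append(L[i,1]-a[1])
    return np.array(r)
if __name__=="__main__":
    o=least_squares(res2,[.4837,-.2238,-.228,0,0],loss="soft_l1");print(o.x,np.degrees(o.x[2:]),np.round(o.fun,1))
    np.save("st2.npy",o.x);v=o.x
    for n,p in(("pivot",(-.018,0,.19)),("bend",(.038,0,.19)),("tip",(.0575,0,.2094)),("barb",(.0496,0,.208))): print(n,st(v,front(p,*v[3:])))
    X,e=wtri([(D[i]["cam"],np.array(PK[i]["tip"])) for i in(0,1)]);print("tip tri",X,e)
    for d in D: print([d[q] for q in("cover_eye","cover_lug_a","cover_centre")])
    from ov import overlay; overlay(D,v,"pics/ov2.png")
E
python3 fit2.py
```

```text
hook_tip [ 0.5402 -0.237   0.2105] [0.5 0.4]
hook_barb [ 0.5309 -0.2334  0.2089] [0.7 0.7]
cover_eye [ 0.4593 -0.2171  0.1858] [0.3 0.3]
cover_centre [ 0.4578 -0.2162  0.1584] [1.1 1. ]
hook_clamp [ 0.362  -0.1955  0.1397] [0.3 0.2]
lug+ [ 0.4654 -0.1795  0.1843] [1.3 1.3]
lug- [ 0.4501 -0.2532  0.1848] [0.9 0.7]
[ 0.4837 -0.2231 -0.2224 -0.079   0.0365] [-12.7449  -4.525    2.0898] [-0.5  0.3  0.8  1.  -0.1 -0.1 -0.9  0.2  0.7 -0.1 -0.2 -0.3 -1.  -1.1
  1.7  0.4 -0.4  0.2 -1.2  0.1  1.1  0.6  0.4 -0.5 -0.6]
pivot [ 0.4662 -0.2192  0.19  ]
bend [ 0.521  -0.2295  0.1856]
tip [ 0.5416 -0.2334  0.2034]
barb [ 0.5338 -0.2319  0.2026]
tip tri [ 0.5424 -0.2335  0.2035] [0.14734907123852126, 0.1403853559319793]
[[([233.8, 132.7], 0.58)], [([242.1, 107.5], 0.87), ([221.5, 167.7], 0.75), ([234.9, 129.8], 0.33)], [([239.7, 158.9], 0.95)]]
[[([236.9, 126.4], 0.86), ([324.1, 230.4], 0.61)], [([233.0, 80.8], 0.9), ([237.4, 170.9], 0.68)], [([240.9, 124.7], 0.71)]]
```

View pics/ov2.png

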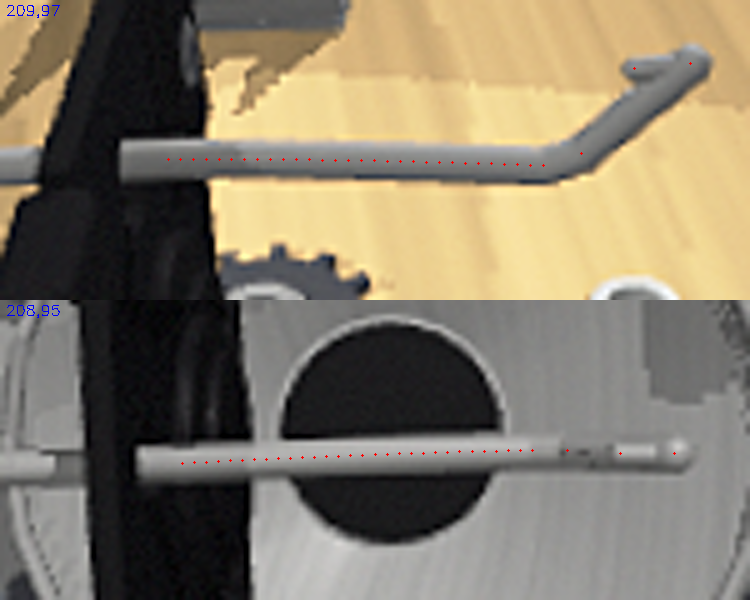

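The red model line now lies on the rod in both views, so the front is pitched down 4.5° and turned 2.1° sideways, with the tip at (0.542,-0.2335,0.2035). Now I'll plan the eye path and compute the grasp approach.

```bash
cat > plan.py <<'E'
import numpy as np,heapq,sys
# hook front frame F (mm): origin pivot, x along level part
def hook():
    P=[];seg=lambda a,b,r,n:P.extend([(*(np.array(a)+(np.array(b)-a)*t),r) for t in np.linspace(0,1,n)])
    seg((-70,0),(56,0),3,127);seg((56,0),(61.4,2.5),3,8);seg((61.4,2.5),(75.5,19.4),3,24);seg((75.5,19.4),(67.6,18.),1.8,10)
    return np.array(P)
H=hook()
def clear(x,z,th,boss=True,lat=0):
    c,s=np.cos(th),np.sin(th);dx,dz=H[:,0]-x,H[:,1]-z
    u=dx*c+dz*s;w=-dx*s+dz*c      # cover x, cover z rel. eye
    rho=np.hypot(w,lat);a=np.abs(u)-2.5;b=7-rho
    d=np.where((a>0)&(b>0),np.hypot(a,b),np.maximum(a,b))
    top=w-22;d=np.maximum(d,top)
    if boss:
        a=np.abs(u)-6;b=w+9;d=np.minimum(d,np.where((a>0)&(b>0),np.hypot(a,b),np.maximum(a,b)))
    return (d-H[:,2]).min()
def solve(boss):
    X=np.arange(20,101,1.);Z=np.arange(-6,41,1.);TH=np.radians(np.arange(0,52,3.))
    G=np.array([[[clear(x,z,t,boss) for t in TH] for z in Z] for x in X])
    st=(0,int(np.where(Z==0)[0][0]),0);Q=[(0,st)];best={st:0};par={}
    while Q:
        c,n=heapq.heappop(Q)
        if c>best[n]:continue
        if X[n[0]]>=98:break
        for m in np.ndindex(3,3,3):
            k=tuple(np.array(n)+np.array(m)-1)
            if min(k)<0 or k[0]>=len(X) or k[1]>=len(Z) or k[2]>=len(TH) or k==n:continue
            g=G[k]
            if g<=.2:continue
            e=c+np.linalg.norm((np.array(m)-1)*[1,1,1])*(1+12*max(0,3-g)**3/ max(g,.2))
            if e<best.get(k,1e9):best[k]=e;par[k]=n;heapq.heappush(Q,(e,k))
    else: print("none",boss);return
    L=[n]
    while n in par:n=par[n];L.append(n)
    for n in L[::-1][::3]:print(int(X[n[0]]),int(Z[n[1]]),round(np.degrees(TH[n[2]])),round(G[n],2))
    print("min",min(G[n] for n in L))
if __name__=="__main__":
    for b in(True,False):print("boss",b);solve(b)
E
python3 plan.py
cat > goal.py <<'E'
from h import *
v=np.load("st2.npy")
YF=np.degrees(v[2]+v[4]);PF=np.degrees(v[3])  # front yaw, pitch(+up)
RF=Ro.from_euler('ZY',[YF,-PF],degrees=True)
O=np.array([v[0],v[1],0])+Ro.from_euler('z',v[2]).apply([-.018,0,.19])
G=np.array([0,-.039,.003])   # grasp point in cover eye frame
AL=25
def tcp(eye,lean,psi=None,g=G):
    "eye world, lean world deg"
    psi=YF if psi is None else psi
    R=toolR(psi,AL,lean);Rc=(Ro.from_euler('Z',psi,degrees=True)*Ro.from_euler('Y',-lean,degrees=True))
    return pose(R,eye+Rc.apply(g)+.005*R[:,2])
def fx(x,z,th,y=0): # F mm, lean in F
    return tcp(O+RF.apply(np.array([x,y,z])/1000),th+PF)
E
python3 - <<'E'
from goal import *
print(YF,PF,O)
eye=np.array([.4596,-.2177,.186])
N=tcp(eye,0,-11.7);A=N.copy();A[:3,3]-=.06*N[:3,2];print(A[:3,3],N[:3,3]);row(A);row(N,C=A)
E
```

```text
boss True
20 0 0 4.0
23 0 0 4.0
26 0 0 4.0
29 0 0 4.0
32 0 0 4.0
35 0 0 4.0
38 0 0 4.0
41 0 0 4.0
44 0 0 4.0
47 0 0 4.0
50 0 0 4.0
53 0 9 3.54
56 1 18 3.05
59 1 27 3.12
62 4 36 3.14
65 7 45 3.63
67 10 51 2.96
68 13 51 1.92
70 16 51 1.92
73 19 48 2.24
76 20 45 3.01
79 22 45 3.62
82 22 45 2.79
85 22 45 3.42
88 22 45 5.18
91 22 45 7.3
94 22 45 9.42
97 22 45 11.54
min 1.6678094935508483
boss False
20 0 0 4.0
23 0 0 4.0
26 0 0 4.0
29 0 0 4.0
32 0 0 4.0
35 0 0 4.0
38 0 0 4.0
41 0 0 4.0
44 0 0 4.0
47 0 0 4.0
50 0 0 4.0
53 0 9 3.54
56 1 18 3.05
59 1 27 3.12
62 4 36 3.14
65 7 45 3.63
67 10 51 2.96
68 13 51 1.92
70 16 51 1.92
73 19 48 2.24
76 20 45 3.01
79 22 45 3.62
82 22 45 2.79
85 22 45 3.42
88 22 45 5.18
91 22 45 7.3
94 22 45 9.42
97 22 45 11.54
min 1.6678094935508483
-10.655131982211618 -4.525009462769465 [ 0.46617263 -0.21916867  0.19      ]
[ 0.44697771 -0.27865075  0.23884693] [ 0.4521198  -0.2538205   0.18446846]
rows 4 x [-0.05, -15.42, 10.5] [0.0002, 0.1088, -0.0018]
rows 2 x [0.0, 0.0, 30.0] [0.0, -0.0, -0.0]
```

Request:
{"op": "play_rows", "data": {
  "moves": [
    [[0, -15.4, 10.5, 0, 0.1088, -0.0018], [0, -15.4, 10.5, 0, 0.1088, -0.0018], [0, -15.4, 10.5, 0, 0.1088, -0.0018], [0, -15.4, 10.5, 0, 0.1088, -0.0018], [0, 0, 0, 0, 0, 0]]
  ],
  "fingers": 0
}}

```text
time_s: 6.0
position: [0.4449, -0.2792, 0.2363]
tcp_rot: [[0.189, 0.978, 0.084], [0.885, -0.207, 0.418], [0.426, -0.004, -0.905]]
force: [0.2, -0.0, 0.6]
opening: 0.633
grasp_force: 0.0
```

Request:
{"op": "play_rows", "data": {
  "moves": [
    [[0, 0, 0, 0, 0, 0]]
  ]
}}

```text
time_s: 6.1
position: [0.4476, -0.2787, 0.2385]
tcp_rot: [[0.185, 0.979, 0.087], [0.888, -0.204, 0.413], [0.422, 0.001, -0.907]]
force: [0.4, -0.4, 0.5]
opening: 0.554
grasp_force: 0.0
```

```bash
python3 look.py w4
python3 - <<'E'
from goal import *
import pickle
d=pickle.load(open("pics/w4.pkl","rb"))["cam"]
eye=np.array([.4596,-.2177,.186])
Rc=Ro.from_euler('Z',-11.7,degrees=True)
print("pred eye",wproj(d,eye),"lugs",wproj(d,eye+Rc.apply([0,.037,-.001])),wproj(d,eye+Rc.apply([0,-.037,-.001])))
N=tcp(eye,0,-11.7);row(N)
E
```

```text
[ 0.4476 -0.2787  0.2385] [-54.3865  28.5632  90.062   18.4267  79.389  -48.9471] [ 0.3817 -0.4419  0.536 ]
hook_tip [([429.9, 163.8], 0.77)]
hook_barb [([422.4, 159.4], 0.8), ([375.5, 106.0], 0.62)]
cover_eye [([310.2, 166.1], 0.66)]
cover_lug_a [([311.8, 215.0], 0.67), ([310.9, 121.6], 0.56)]
cover_centre [([313.6, 177.4], 0.59)]
hook_clamp [([206.8, 181.3], 0.7)]
pred eye [313.62223128 167.35407968] lugs [313.60594336 121.28289479] [313.6605806  218.22369471]
rows 2 x [-1.07, -0.53, 30.01] [0.0004, 0.0009, 0.0021]
```

View pics/w4.png

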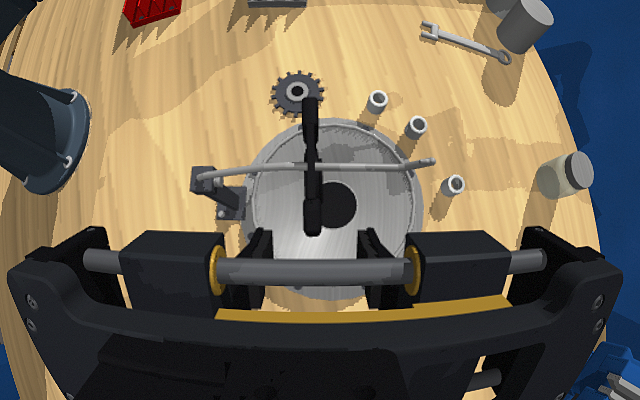

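Cover sits between the fingers at column ~312 with its near lug at (312,217), about 1 mm to the left of prediction. I'll descend with that correction and close.

Request:
{"op": "play_rows", "data": {
  "moves": [
    [[-1, -1, 20, 0, 0, 0.002], [-1, -1, 20, 0, 0, 0.002], [0, 0, 20, 0, 0, 0], [0, 0, 0, 0, 0, 0]]
  ]
}}

```text
time_s: 6.85
position: [0.4498, -0.2515, 0.1826]
tcp_rot: [[0.185, 0.979, 0.082], [0.886, -0.202, 0.417], [0.425, -0.004, -0.905]]
force: [0.4, 0.0, 0.5]
opening: 0.499
grasp_force: 0.0
```

Request:
{"op": "play_rows", "data": {
  "moves": [
    [[0, 0, 0, 0, 0, 0], [0, 0, 0, 0, 0, 0], [0, 0, 0, 0, 0, 0], [0, 0, 0, 0, 0, 0], [0, 0, 0, 0, 0, 0]]
  ],
  "fingers": -1
}}

```text
time_s: 7.35
position: [0.4506, -0.2543, 0.1844]
tcp_rot: [[0.185, 0.979, 0.087], [0.888, -0.205, 0.413], [0.422, 0.0, -0.907]]
force: [-2.1, -0.1, 0.0]
opening: 0.136
grasp_force: 30.2
```

Request:
{"op": "play_rows", "data": {
  "moves": [
    [[0, 0, 0, 0, 0, 0], [0, 0, 0, 0, 0, 0], [0, 0, 0, 0, 0, 0]]
  ]
}}

```text
time_s: 7.65
position: [0.4506, -0.2542, 0.1842]
tcp_rot: [[0.185, 0.979, 0.086], [0.887, -0.205, 0.413], [0.422, 0.0, -0.907]]
force: [-0.1, -0.9, 1.8]
opening: 0.138
grasp_force: 29.9
```

```bash
python3 look.py w5;python3 - <<'E'
from goal import *
import pickle
d=pickle.load(open("pics/w5.pkl","rb"))["cam"];C=cur();s=bot.read_state();print(s["moment"],s["tcp_rot"])
print("lug- pred",wproj(d,(C@np.array([0,0,-.005,1]))[:3]))
# eye by assumption: tcp frame
eye=np.array([.4596,-.2177,.186]);N=tcp(eye,0,-11.7);e=np.linalg.inv(N)@np.append(eye,1);print("eye assumed",(C@e)[:3],wproj(d,(C@e)[:3]), wproj(d,eye))
E
```

```text
[ 0.4506 -0.2542  0.1842] [-52.6553  31.8012  94.8797  19.6899  71.3183 -50.1886] [-0.0574 -0.9367  1.8317]
hook_tip [([479.1, 181.0], 0.81)]
hook_barb [([463.2, 179.6], 0.81)]
cover_eye [([180.7, 194.9], 0.52)]
cover_lug_a [([317.2, 123.0], 0.86), ([313.1, 255.2], 0.8), ([463.4, 179.0], 0.55)]
cover_centre [([314.2, 192.8], 0.77)]
hook_clamp [([179.7, 195.4], 0.9)]
[-0.15311025  0.00894084  0.0608882 ] [[ 1.85371251e-01  9.78874569e-01  8.62674702e-02]
 [ 8.87478850e-01 -2.04461677e-01  4.13009338e-01]
 [ 4.21922730e-01  4.97435935e-07 -9.06631794e-01]]
lug- pred [314.62161475 259.07918951]
eye assumed [ 0.45815802 -0.21800511  0.18559493] [314.60652969 186.10149484] [317.1081981  184.87109666]
```

Gripped: opening 0.138 × 87 = 12 mm, 30 N. Lift 4 mm to centre the eye on the rod, then advance along the level part.

```bash
sed -i 's/^G=.*/G=np.array([0,-.0397,.0026])/' goal.py
cat >> goal.py <<'E'
def seq(W,C=None):
    C=cur() if C is None else C
    for w in W:
        N=fx(*w); row(N,C=C); C=N
def where():
    C=cur();R=C[:3,:3];N=tcp(np.zeros(3),0)
    # cover rotation from tool rotation
    Rc=R@np.linalg.inv(toolR(0,AL,0))
    eye=C[:3,3]-.005*R[:,2]-Rc@G
    f=RF.inv().apply(eye-O)*1000;c=RF.inv().as_matrix()@Rc
    print("F",np.round(f,2),"leanF",round(np.degrees(np.arctan2(c[2,0],c[0,0])),2),"yaw",round(np.degrees(np.arctan2(c[1,0],c[0,0])),2),"roll",round(np.degrees(c[2,1]),2))
    s=bot.read_state();print("force",np.round(s["force"],2),np.round(s["moment"],2),s["opening"],s["grasp_force"],s["time_s"],np.round(s["joint_positions"],1))
E
python3 - <<'E'
from goal import *
where();C=cur();U=C.copy();U[2,3]+=.0042;row(U,2,C=C)
N=fx(0,0,4.5);row(N,3,C=U);M=fx(48,0,4.5);row(M,8,C=N)
E
```

```text
F [-7.74  0.36 -4.63] leanF 4.53 yaw -1.15 roll 0.05
force [-0.17 -1.2   3.  ] [-0.15  0.01  0.06] 0.1350909266410632 29.91624266083818 8.0 [-52.6  31.8  94.9  19.7  71.3 -50.2]
rows 2 x [0.89, 0.0, -1.9] [0.0, 0.0, -0.0]
rows 3 x [-0.11, 2.94, 0.03] [0.0029, 0.0003, -0.006]
rows 8 x [-0.2, 5.98, 0.43] [0.0, 0.0, 0.0]
```

Request:
{"op": "play_rows", "data": {
  "moves": [
    [[0.9, 0, -1.9, 0, 0, 0], [0.9, 0, -1.9, 0, 0, 0], [0, 0, 0, 0, 0, 0], [0, 0, 0, 0, 0, 0]]
  ]
}}

```text
time_s: 8.4
position: [0.4505, -0.2536, 0.188]
tcp_rot: [[0.185, 0.979, 0.086], [0.887, -0.204, 0.414], [0.422, -0.001, -0.906]]
force: [-0.2, -0.8, -1.8]
opening: 0.135
grasp_force: 29.9
```

Run:
```python
from goal import *
where();N=fx(0,0,4.5);row(N,3);M=fx(48,0,4.5);row(M,8,C=N)
```

```text
F [-8.27  0.8  -0.79] leanF 4.49 yaw -1.13 roll 0.07
force [-0.18 -0.77 -1.78] [-0.37  0.05  0.  ] 0.13549270994058346 29.920156124280766 8.4 [-52.6  31.5  94.7  19.6  71.8 -50. ]
rows 3 x [-0.19, 3.02, -0.13] [0.0027, 0.0001, -0.006]
rows 8 x [-0.2, 5.98, 0.43] [0.0, 0.0, 0.0]
```

Weight (about −1.7 N) now hangs on the gripper, and the eye is free. Advancing.

Request:
{"op": "play_rows", "data": {
  "moves": [
    [[-0.2, 3, -0.1, 0.0027, 0, -0.006], [-0.2, 3, -0.1, 0.0027, 0, -0.006], [-0.2, 3, -0.1, 0.0027, 0, -0.006], [-0.2, 6, 0.4, 0, 0, 0], [-0.2, 6, 0.4, 0, 0, 0]]
  ]
}}

```text
time_s: 8.9
position: [0.4716, -0.2587, 0.1873]
tcp_rot: [[0.168, 0.983, 0.078], [0.891, -0.185, 0.415], [0.422, 0.0, -0.907]]
force: [-0.1, 0.5, -0.8]
opening: 0.135
grasp_force: 29.9
```

Request:
{"op": "play_rows", "data": {
  "moves": [
    [[-0.2, 6, 0.4, 0, 0, 0], [-0.2, 6, 0.4, 0, 0, 0], [0, 0, 0, 0, 0, 0], [0, 0, 0, 0, 0, 0]]
  ]
}}

```text
time_s: 9.3
position: [0.4828, -0.2607, 0.1863]
tcp_rot: [[0.167, 0.983, 0.078], [0.891, -0.185, 0.415], [0.422, -0.0, -0.906]]
force: [0.6, -0.1, -1.4]
opening: 0.138
grasp_force: 29.9
```

Run:
```python
from goal import *
where();M=fx(48,0,4.5);row(M,4)
W=bot.capture("wrist");o=np.array([200,120])
im=W["image"];cv2.imwrite("pics/w6.png",cv2.resize(im[110:260,230:430],None,fx=4,fy=4,interpolation=cv2.INTER_CUBIC))
st=lambda p:wproj(W,O+RF.apply(np.array(p)/1000))
print(st((20,0,0)),st((56,0,0)),st((75.5,0,19.4)),st((67.6,0,18)))
import pickle;pickle.dump(W,open("pics/w6.pkl","wb"))
```

```text
F [24.12 -0.14  0.08] leanF 4.5 yaw 0.02 roll -0.02
force [ 0.62 -0.1  -1.4 ] [-0.43  0.04  0.01] 0.1375374863761876 29.92019250523299 9.3 [-50.4  33.7  90.2  19.8  73.7 -48.3]
rows 4 x [-0.18, 5.95, 0.46] [-0.0, 0.0001, 0.0001]
[306.98473334 184.40388289] [372.00402336 185.64794341] [418.00705657 178.77136886] [402.84762687 178.91272299]
```

View pics/w6.png

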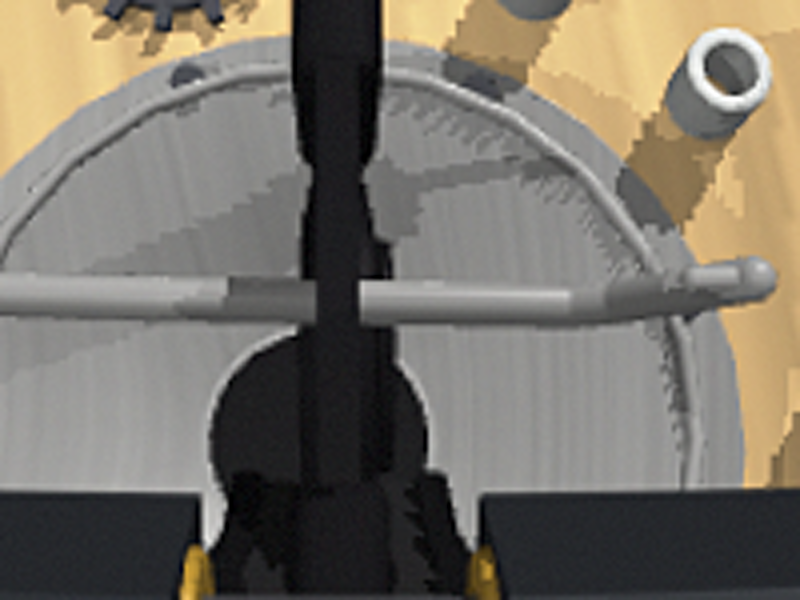

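Crop shows tip at (758,277), i.e. image (419,179), against predicted (418,178.8), and the rod lines up too. The model is good to about half a millimetre. On to the bend.

Run:
```python
from goal import *
C=fx(48,0,4.5)
for w in[(53,0,9),(56,1,18),(59,1.5,27),(62,4,36)]: N=fx(*w);row(N,2,C=C);C=N
```

```text
rows 2 x [-0.1, 2.56, 0.22] [-0.0356, -0.0, -0.0166]
rows 2 x [0.09, 1.72, -0.18] [-0.0712, 0.0, -0.0332]
rows 2 x [-0.12, 1.65, 0.25] [-0.0712, 0.0, -0.0332]
rows 2 x [0.15, 2.07, -0.33] [-0.0712, -0.0, -0.0332]
```

Request:
{"op": "play_rows", "data": {
  "moves": [
    [[-0.2, 6, 0.5, 0, 0, 0], [-0.2, 6, 0.5, 0, 0, 0], [-0.2, 6, 0.5, 0, 0, 0], [-0.2, 6, 0.5, 0, 0, 0], [0, 0, 0, 0, 0, 0]]
  ]
}}

```text
time_s: 9.85
position: [0.5074, -0.2654, 0.1841]
tcp_rot: [[0.167, 0.983, 0.079], [0.891, -0.185, 0.414], [0.422, 0.001, -0.907]]
force: [-0.1, 0.3, -1.1]
opening: 0.137
grasp_force: 29.9
```

Request:
{"op": "play_rows", "data": {
  "moves": [
    [[-0.1, 2.6, 0.2, -0.0356, 0, -0.0166], [-0.1, 2.6, 0.2, -0.0356, 0, -0.0166], [0.1, 1.7, -0.2, -0.0712, 0, -0.0332], [0.1, 1.7, -0.2, -0.0712, 0, -0.0332], [0, 0, 0, 0, 0, 0]]
  ]
}}

```text
time_s: 10.35
position: [0.5132, -0.2658, 0.1844]
tcp_rot: [[0.072, 0.956, 0.285], [0.908, -0.181, 0.377], [0.412, 0.231, -0.881]]
force: [-0.3, 0.8, -1.7]
opening: 0.135
grasp_force: 29.9
```

Request:
{"op": "play_rows", "data": {
  "moves": [
    [[0, 0, 0, 0, 0, 0]]
  ]
}}

```text
time_s: 10.45
position: [0.5146, -0.2668, 0.1848]
tcp_rot: [[0.072, 0.956, 0.285], [0.909, -0.18, 0.376], [0.411, 0.232, -0.882]]
force: [-0.6, -0.4, -1.6]
opening: 0.135
grasp_force: 29.9
```

Run:
```python
from goal import *
where();C=cur()
for w in[(59,1.5,27),(62,4,36),(65,7,44)]: N=fx(*w);row(N,2,C=C);C=N
```

```text
F [56.08 -0.29  1.12] leanF 17.94 yaw -0.03 roll -0.02
force [-0.57 -0.35 -1.62] [-0.4   0.17 -0.03] 0.13504931139391477 29.91837148263585 10.45 [-52.3  32.7  94.3  30.4  64.3 -60.7]
rows 2 x [-0.01, 1.6, 0.36] [-0.0715, 0.0003, -0.0336]
rows 2 x [0.15, 2.07, -0.33] [-0.0712, -0.0, -0.0332]
rows 2 x [0.11, 2.24, -0.24] [-0.0633, 0.0, -0.0295]
```

Request:
{"op": "play_rows", "data": {
  "moves": [
    [[0, 1.6, 0.3, -0.0715, 0, -0.0336], [0, 1.6, 0.3, -0.0715, 0, -0.0336], [0, 0, 0, 0, 0, 0]]
  ]
}}

```text
time_s: 10.75
position: [0.5172, -0.2665, 0.1846]
tcp_rot: [[0.009, 0.908, 0.418], [0.92, -0.171, 0.352], [0.392, 0.381, -0.837]]
force: [0.5, -0.0, -1.1]
opening: 0.136
grasp_force: 29.9
```

Request:
{"op": "play_rows", "data": {
  "moves": [
    [[0.15, 2.1, -0.3, -0.0712, 0, -0.0332], [0.15, 2.1, -0.3, -0.0712, 0, -0.0332], [0, 0, 0, 0, 0, 0], [0, 0, 0, 0, 0, 0]]
  ]
}}

```text
time_s: 11.15
position: [0.5219, -0.2681, 0.1875]
tcp_rot: [[-0.049, 0.839, 0.543], [0.932, -0.157, 0.328], [0.36, 0.522, -0.773]]
force: [0.2, 0.4, -1.7]
opening: 0.141
grasp_force: 29.9
```

Run:
```python
from goal import *
where();C=cur()
for w in[(65,7,44),(67,10,49),(69,13.5,49),(70,16,49)]: N=fx(*w);row(N,2,C=C);C=N
from plan import clear
for w in[(65,7,44),(67,10,49),(68,13,49),(69,14,49),(69,15,49),(70,16,49),(71,17,48),(72,18,48)]:
  b=max((clear(w[0]+i*.5,w[1]+j*.5,np.radians(t)),w[0]+i*.5,w[1]+j*.5,t) for i in range(-4,5) for j in range(-4,5) for t in (42,45,48,51)); print(w,round(clear(w[0],w[1],np.radians(w[2])),2),b)
```

```text
F [62.7  -0.23  4.08] leanF 35.97 yaw 0.05 roll -0.03
force [ 0.18  0.43 -1.71] [-0.34  0.35 -0.  ] 0.14130995078236086 29.91613398946356 11.15 [-57.5  31.9 103.9  50.2  55.6 -87.7]
rows 2 x [0.29, 1.93, -0.35] [-0.0636, 0.0001, -0.0293]
rows 2 x [0.15, 1.85, -0.32] [-0.0395, 0.0, -0.0184]
rows 2 x [0.17, 1.98, -0.36] [0.0, 0.0, -0.0]
rows 2 x [0.19, 1.27, -0.4] [0.0, 0.0, -0.0]
(65, 7, 44) 3.58 (np.float64(3.9564436515070502), 66.0, 8.0, 51)
(67, 10, 49) 2.71 (np.float64(3.9564436515070502), 66.0, 8.0, 51)
(68, 13, 49) 1.76 (np.float64(2.7140400894554473), 67.0, 11.0, 51)
(69, 14, 49) 1.52 (np.float64(2.2428249476866986), 67.5, 12.5, 51)
(69, 15, 49) 1.79 (np.float64(1.9857622421748538), 71.0, 17.0, 48)
(70, 16, 49) 1.91 (np.float64(1.9857622421748538), 71.0, 17.0, 48)
(71, 17, 48) 1.99 (np.float64(2.2386143001365193), 73.0, 19.0, 48)
(72, 18, 48) 1.96 (np.float64(2.6789017882265522), 74.0, 19.0, 42)
```

Request:
{"op": "play_rows", "data": {
  "moves": [
    [[0.3, 1.9, -0.35, -0.0636, 0, -0.0293], [0.3, 1.9, -0.35, -0.0636, 0, -0.0293], [0.15, 1.85, -0.3, -0.0395, 0, -0.0184], [0.15, 1.85, -0.3, -0.0395, 0, -0.0184], [0, 0, 0, 0, 0, 0]]
  ]
}}

```text
time_s: 11.65
position: [0.5267, -0.2685, 0.1929]
tcp_rot: [[-0.124, 0.701, 0.702], [0.945, -0.132, 0.298], [0.302, 0.701, -0.646]]
force: [1.4, -0.1, -1.8]
opening: 0.131
grasp_force: 29.9
```

Request:
{"op": "play_rows", "data": {
  "moves": [
    [[0, 0, 0, 0, 0, 0], [0, 0, 0, 0, 0, 0]]
  ]
}}

```text
time_s: 11.85
position: [0.5271, -0.2687, 0.1935]
tcp_rot: [[-0.124, 0.7, 0.703], [0.946, -0.13, 0.297], [0.3, 0.702, -0.646]]
force: [0.0, 0.1, -1.4]
opening: 0.133
grasp_force: 29.9
```

Run:
```python
from goal import *
where();C=cur()
for w in[(67.7,12.5,50),(69,14.7,50),(71,17,49),(73,19,48)]: N=fx(*w);row(N,2,C=C);C=N
W=bot.capture("wrist");st=lambda p:wproj(W,O+RF.apply(np.array(p)/1000))
p=[st(q) for q in((50,0,0),(56,0,0),(75.5,0,19.4),(67.6,0,18))];print(np.round(p,1))
x0,y0=int(p[2][0])-60,int(p[2][1])-50;im=cv2.resize(W["image"][y0:y0+100,x0:x0+133],None,fx=6,fy=6,interpolation=cv2.INTER_CUBIC)
for q in p: cv2.circle(im,tuple(int(t) for t in (q-[x0,y0]+.5)*6),2,(0,0,255),-1)
cv2.imwrite("pics/w7.png",im);print(x0,y0)
```

```text
F [67.05  0.17 10.19] leanF 49.1 yaw 0.11 roll -0.07
force [ 0.01  0.12 -1.39] [-0.35  0.53  0.01] 0.1334814867377996 29.914636387838982 11.85 [ -61.2   33.5  109.9   67.    55.6 -110.9]
rows 2 x [0.13, 1.08, -0.49] [-0.0074, 0.0002, -0.0027]
rows 2 x [0.09, 1.26, -0.19] [-0.0, -0.0, 0.0]
rows 2 x [-0.01, 1.51, 0.02] [0.0079, 0.0, 0.0037]
rows 2 x [-0.04, 1.39, 0.08] [0.0079, -0.0, 0.0037]
[[278.1 182.5]
 [286.4 184.3]
 [337.4 185.1]
 [326.2 183.1]]
277 135
```

View pics/w7.png

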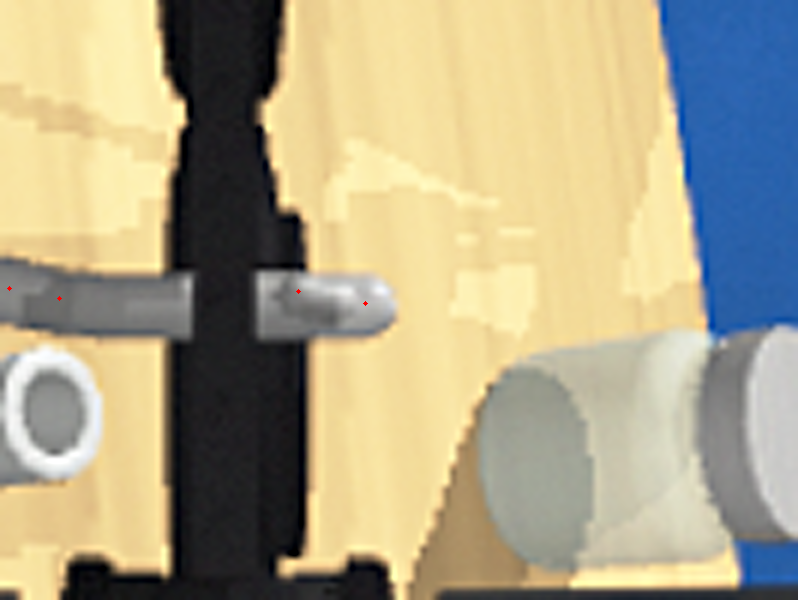

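View: rod and barb end lie on the model (tip about 1 px further out, lateral fine), web just behind the barb, and force shows weight only. That was my tenth picture. Passing the barb in small steps.

Request:
{"op": "play_rows", "data": {
  "moves": [
    [[0.1, 1.15, -0.5, -0.007, 0, -0.003], [0.1, 1.15, -0.5, -0.007, 0, -0.003], [0, 0, 0, 0, 0, 0]]
  ]
}}

```text
time_s: 12.2
position: [0.5274, -0.2688, 0.1957]
tcp_rot: [[-0.128, 0.689, 0.713], [0.946, -0.13, 0.296], [0.297, 0.713, -0.636]]
force: [0.1, 0.4, -0.9]
opening: 0.135
grasp_force: 29.9
```

Request:
{"op": "play_rows", "data": {
  "moves": [
    [[0.1, 1.3, -0.2, 0, 0, 0], [0.1, 1.3, -0.2, 0, 0, 0], [0, 0, 0, 0, 0, 0]]
  ]
}}

```text
time_s: 12.5
position: [0.529, -0.2692, 0.1979]
tcp_rot: [[-0.128, 0.689, 0.713], [0.947, -0.13, 0.295], [0.296, 0.713, -0.636]]
force: [0.6, -0.3, -0.8]
opening: 0.136
grasp_force: 29.9
```

Run:
```python
from goal import *
where();C=cur()
for w in[(71.2,17,49),(73,19,48),(76,20.5,45)]: N=fx(*w);row(N,2,C=C);C=N
```

```text
F [6.868e+01 6.000e-02 1.472e+01] leanF 49.99 yaw -0.02 roll -0.01
force [ 0.59 -0.33 -0.82] [-0.35  0.55  0.02] 0.1356247143860317 29.91453797032591 12.5 [ -61.3   33.3  109.9   67.8   56.  -111.6]
rows 2 x [-0.13, 1.67, 0.2] [0.0079, 0.0003, 0.0036]
rows 2 x [-0.01, 1.33, 0.02] [0.0079, -0.0, 0.0037]
rows 2 x [-0.25, 1.52, 0.54] [0.0237, -0.0, 0.0111]
```

Request:
{"op": "play_rows", "data": {
  "moves": [
    [[-0.1, 1.6, 0.2, 0.008, 0, 0.0036], [-0.1, 1.6, 0.2, 0.008, 0, 0.0036], [0, 0, 0, 0, 0, 0]]
  ]
}}

```text
time_s: 12.8
position: [0.5318, -0.2698, 0.2001]
tcp_rot: [[-0.123, 0.701, 0.702], [0.946, -0.131, 0.297], [0.301, 0.701, -0.647]]
force: [-0.1, -0.1, -1.3]
opening: 0.137
grasp_force: 29.9
```

Request:
{"op": "play_rows", "data": {
  "moves": [
    [[0, 1.3, 0, 0.008, 0, 0.0037], [0, 1.3, 0, 0.008, 0, 0.0037], [0, 0, 0, 0, 0, 0]]
  ]
}}

```text
time_s: 13.1
position: [0.5336, -0.2701, 0.2018]
tcp_rot: [[-0.118, 0.713, 0.691], [0.945, -0.134, 0.299], [0.306, 0.688, -0.658]]
force: [-0.3, 0.3, -2.2]
opening: 0.134
grasp_force: 29.9
```

Run:
```python
from goal import *
where();C=cur()
for w in[(76,20.7,45),(79,22,45),(84,22.5,45),(98,25,45)]: N=fx(*w);row(N,2,C=C);C=N
```

```text
F [7.305e+01 3.000e-02 1.901e+01] leanF 47.98 yaw 0.04 roll -0.05
force [-0.34  0.34 -2.16] [-0.35  0.54  0.02] 0.13376914885045918 29.914975072606467 13.1 [ -60.2   32.6  108.3   64.9   55.7 -106.7]
rows 2 x [-0.23, 1.56, 0.47] [0.0235, 0.0003, 0.0112]
rows 2 x [-0.25, 1.52, 0.54] [0.0, 0.0, 0.0]
rows 2 x [-0.67, 1.94, 1.44] [0.0, 0.0, 0.0]
rows 2 x [-1.72, 5.83, 3.68] [0.0, 0.0, 0.0]
```

Request:
{"op": "play_rows", "data": {
  "moves": [
    [[-0.2, 1.55, 0.5, 0.0235, 0, 0.0112], [-0.2, 1.55, 0.5, 0.0235, 0, 0.0112], [-0.25, 1.5, 0.5, 0, 0, 0], [-0.25, 1.5, 0.5, 0, 0, 0], [0, 0, 0, 0, 0, 0]]
  ]
}}

```text
time_s: 13.6
position: [0.5392, -0.2709, 0.2038]
tcp_rot: [[-0.101, 0.748, 0.656], [0.941, -0.141, 0.306], [0.322, 0.649, -0.689]]
force: [-0.4, -1.0, -1.9]
opening: 0.135
grasp_force: 29.9
```

Request:
{"op": "play_rows", "data": {
  "moves": [
    [[-0.7, 1.95, 1.4, 0, 0, 0], [-0.7, 1.95, 1.4, 0, 0, 0], [0, 0, 0, 0, 0, 0]]
  ]
}}

```text
time_s: 13.9
position: [0.5443, -0.2722, 0.204]
tcp_rot: [[-0.101, 0.748, 0.656], [0.941, -0.141, 0.306], [0.322, 0.649, -0.689]]
force: [0.8, -0.1, -0.9]
opening: 0.133
grasp_force: 29.9
```

Run:
```python
from goal import *
where();C=cur()
for w,n in[((98,25,45),3),((125,40,45),2)]: N=fx(*w);row(N,n,C=C);C=N
S=bot.capture("side");T=bot.capture("top")
for q in("rack",):
  for n,c in(("S",S),("T",T)):print(n,[(np.round(r["centre"],1).tolist(),round(r["confidence"],2)) for r in bot.pinpoint(c,q)[:4]],[(np.round(r["centre"],1).tolist(),round(r["confidence"],2),int(r["pixels"].sum())) for r in bot.silhouettes(c,q)[:4]])
m=[r for r in bot.silhouettes(T,"rack")]
for r in m:
  k=cv2.findContours(r["pixels"].astype(np.uint8),0,2)[0];k=max(k,key=cv2.contourArea);b=cv2.boxPoints(cv2.minAreaRect(k));print(np.round(b,1).tolist(),[np.round(atz(T,u,.05)[:2],4).tolist() for u in b])
```

```text
F [ 8.384e+01 -5.000e-02  2.214e+01] leanF 44.99 yaw -0.05 roll 0.01
force [ 0.75 -0.08 -0.9 ] [-0.3   0.51  0.05] 0.1328819202744869 29.914799117250368 13.9 [-58.4  32.2 105.5  60.8  55.5 -99.5]
rows 3 x [-1.11, 4.02, 2.43] [0.0, 0.0001, -0.0002]
rows 2 x [-1.79, 14.85, 3.85] [0.0, 0.0, 0.0]
S [([304.8, 196.9], 0.86), ([232.7, 196.6], 0.49)] [([219.2, 202.1], 0.73, 173), ([310.7, 190.4], 0.69, 328), ([316.3, 289.8], 0.62, 6065)]
T [([242.7, 220.3], 0.68), ([218.2, 314.1], 0.6), ([413.6, 154.3], 0.5)] [([216.5, 316.4], 0.9, 3185), ([241.7, 217.3], 0.87, 2696)]
[[178.8000030517578, 335.70001220703125], [181.8000030517578, 290.0], [254.3000030517578, 294.70001220703125], [251.39999389648438, 340.3999938964844]] [[0.1944, 0.3572], [0.3041, 0.3544], [0.2943, 0.1739], [0.1856, 0.1787]]
[[203.39999389648438, 227.1999969482422], [214.89999389648438, 187.5], [279.3999938964844, 206.10000610351562], [267.8999938964844, 245.89999389648438]] [[0.4592, 0.306], [0.5596, 0.2801], [0.5124, 0.1154], [0.4134, 0.1426]]
```

Eye is past the barb. Now pull clear and lift; the top mask gives the grey rack near (0.485,0.21–0.22), yaw ≈ −15.8°.

Request:
{"op": "play_rows", "data": {
  "moves": [
    [[-1.1, 4, 2.4, 0, 0, 0], [-1.1, 4, 2.4, 0, 0, 0], [-1.1, 4, 2.4, 0, 0, 0], [-1.8, 14.8, 3.9, 0, 0, 0], [-1.8, 14.8, 3.9, 0, 0, 0]]
  ]
}}

```text
time_s: 14.75
position: [0.5862, -0.2798, 0.2185]
tcp_rot: [[-0.101, 0.748, 0.656], [0.941, -0.142, 0.307], [0.322, 0.648, -0.69]]
force: [-0.1, -0.4, -1.5]
opening: 0.137
grasp_force: 29.9
```

Request:
{"op": "play_rows", "data": {
  "moves": [
    [[0, 0, 0, 0, 0, 0], [0, 0, 0, 0, 0, 0]]
  ]
}}

```text
time_s: 14.95
position: [0.5856, -0.2793, 0.2182]
tcp_rot: [[-0.102, 0.748, 0.656], [0.941, -0.14, 0.307], [0.322, 0.649, -0.69]]
force: [0.1, 0.5, -1.6]
opening: 0.138
grasp_force: 29.9
```

Run:
```python
from goal import *
where();C=cur();print(C[:3,3])
e=O+RF.apply(np.array([125,0,40])/1000);print("eye",e)
n=tcp(e+[0,0,.09],20);row(n,6,C=C)
m=tcp(np.array([.53,-.05,.32]),0,-13);row(m,C=n)
```

```text
F [124.45   0.6   39.64] leanF 44.96 yaw 0.04 roll -0.01
force [ 0.14  0.49 -1.58] [-0.32  0.55  0.02] 0.13790139095757253 29.914641312207095 14.95 [-54.9  32.7 100.   59.4  55.9 -92.7]
[ 0.58558698 -0.27926732  0.21822995]
eye [ 0.59173582 -0.24279226  0.22001354]
rows 6 x [5.32, 7.96, -11.64] [0.0538, -0.0, 0.0252]
rows 5 x [34.58, -19.53, 9.35] [0.0598, -0.0014, 0.0368]
```

Request:
{"op": "play_rows", "data": {
  "moves": [
    [[5.3, 8, -11.6, 0.0538, 0, 0.0252], [5.3, 8, -11.6, 0.0538, 0, 0.0252], [5.3, 8, -11.6, 0.0538, 0, 0.0252], [5.3, 8, -11.6, 0.0538, 0, 0.0252], [5.3, 8, -11.6, 0.0538, 0, 0.0252]]
  ]
}}

```text
time_s: 15.45
position: [0.5823, -0.2793, 0.2933]
tcp_rot: [[0.005, 0.903, 0.429], [0.921, -0.172, 0.35], [0.39, 0.393, -0.833]]
force: [-0.4, 0.0, -1.4]
opening: 0.137
grasp_force: 29.9
```

Request:
{"op": "play_rows", "data": {
  "moves": [
    [[5.3, 8, -11.6, 0.0538, 0, 0.0252], [34.6, -19.5, 9.3, 0.0598, -0.0014, 0.0368], [34.6, -19.5, 9.3, 0.0598, -0.0014, 0.0368], [34.6, -19.5, 9.3, 0.0598, -0.0014, 0.0368], [34.6, -19.5, 9.3, 0.0598, -0.0014, 0.0368]]
  ]
}}

```text
time_s: 15.95
position: [0.532, -0.1241, 0.3129]
tcp_rot: [[0.171, 0.974, 0.15], [0.889, -0.219, 0.402], [0.424, 0.065, -0.903]]
force: [0.1, 0.1, -0.6]
opening: 0.132
grasp_force: 29.9
```

Request:
{"op": "play_rows", "data": {
  "moves": [
    [[34.6, -19.5, 9.3, 0.0598, -0.0014, 0.0368], [0, 0, 0, 0, 0, 0], [0, 0, 0, 0, 0, 0], [0, 0, 0, 0, 0, 0]]
  ]
}}

```text
time_s: 16.35
position: [0.522, -0.0879, 0.3181]
tcp_rot: [[0.205, 0.974, 0.096], [0.883, -0.227, 0.412], [0.423, 0.001, -0.906]]
force: [-0.3, -0.5, -1.0]
opening: 0.134
grasp_force: 29.9
```

```bash
cat > rk.py <<'E'
from goal import *
where();print(cur()[:3,3])
W=bot.capture("wrist");T=bot.capture("top")
for n,c in(("W",W),("T",T)):
  print(n,[(np.round(r["centre"],1).tolist(),round(r["confidence"],2)) for r in bot.pinpoint(c,"rack")[:4]])
p=[r["centre"] for r in bot.pinpoint(W,"rack")]
for u in p:
  o,d=wray(W,np.array(u));print("at z=0",o+d*(0-o[2])/d[2])
for r in bot.silhouettes(W,"rack")[:3]:
  k=max(cv2.findContours(r["pixels"].astype(np.uint8),0,2)[0],key=cv2.contourArea)
  b=[x[0].tolist() for x in cv2.approxPolyDP(k,4,True)];print(r["confidence"],b)
  for z in(0,.05): print(z,[ (lambda o,d:np.round((o+d*(z-o[2])/d[2])[:2],3).tolist())(*wray(W,np.array(u,float))) for u in b])
E
python3 rk.py
```

```text
F [ 21.87 176.9  132.23] leanF 4.56 yaw -2.46 roll 0.22
force [-0.28 -0.51 -0.98] [-0.46  0.02 -0.  ] 0.13360698511167896 29.94297014129188 16.35 [-34.8  19.7  91.   23.5  79.9 -28.1]
[ 0.52203645 -0.08788563  0.31814694]
W [([137.8, 97.8], 0.96), ([258.8, 83.8], 0.87)]
T [([241.2, 219.6], 0.88), ([218.9, 309.7], 0.63)]
at z=0 [2.45660033e-01 2.70840207e-01 5.55111512e-17]
at z=0 [0.4912003  0.22030054 0.        ]
0.92 [[151, 47], [145, 57], [135, 51], [131, 61], [122, 55], [117, 65], [107, 61], [98, 133], [113, 143], [157, 130], [160, 58]]
0 [[0.275, 0.394], [0.261, 0.371], [0.234, 0.401], [0.225, 0.376], [0.198, 0.405], [0.187, 0.381], [0.156, 0.407], [0.144, 0.225], [0.184, 0.189], [0.287, 0.185], [0.298, 0.352]]
0.05 [[0.3, 0.344], [0.288, 0.324], [0.264, 0.351], [0.256, 0.328], [0.232, 0.354], [0.222, 0.333], [0.194, 0.356], [0.183, 0.193], [0.219, 0.161], [0.312, 0.157], [0.321, 0.307]]
0.73 [[232, 34], [218, 112], [222, 125], [281, 129], [288, 39], [273, 42], [269, 36], [257, 43], [251, 37], [240, 43]]
0 [[0.456, 0.357], [0.41, 0.184], [0.414, 0.156], [0.513, 0.122], [0.562, 0.309], [0.533, 0.31], [0.528, 0.327], [0.502, 0.316], [0.493, 0.336], [0.469, 0.327]]
0.05 [[0.463, 0.311], [0.422, 0.156], [0.425, 0.131], [0.514, 0.101], [0.558, 0.269], [0.532, 0.269], [0.527, 0.285], [0.504, 0.275], [0.496, 0.292], [0.475, 0.284]]
0.54 [[325, 286], [303, 288], [302, 311], [328, 310]]
0 [[0.526, -0.144], [0.492, -0.139], [0.482, -0.175], [0.522, -0.182]]
0.05 [[0.526, -0.138], [0.495, -0.134], [0.486, -0.165], [0.522, -0.172]]
```

Rack origin ≈ (0.490,0.218): wrist pinpoint, silhouette, and the four sheet tips at 33 mm pitch agree across the slot. One closer look from in front of it.

Run:
```python
from goal import *
yr=-15.7;c=np.array([.490,.218,0]);Rr=Ro.from_euler('z',yr,degrees=True)
m=tcp(c+Rr.apply([0,-.09,0])+[0,0,.24],0,yr);row(m);row(m,6)
```

```text
rows 5 x [22.43, -21.91, 28.17] [-0.0037, -0.0002, 0.0082]
rows 6 x [18.68, -18.28, 23.47] [-0.0031, -0.0001, 0.0068]
```

Request:
{"op": "play_rows", "data": {
  "moves": [
    [[22.4, -21.9, 28.2, -0.0037, 0, 0.0082], [22.4, -21.9, 28.2, -0.0037, 0, 0.0082], [22.4, -21.9, 28.2, -0.0037, 0, 0.0082], [22.4, -21.9, 28.2, -0.0037, 0, 0.0082], [22.4, -21.9, 28.2, -0.0037, 0, 0.0082]]
  ]
}}

```text
time_s: 17.15
position: [0.455, 0.0966, 0.2378]
tcp_rot: [[0.246, 0.962, 0.116], [0.872, -0.271, 0.407], [0.423, 0.001, -0.906]]
force: [0.4, -1.0, -1.0]
opening: 0.132
grasp_force: 29.9
```

Request:
{"op": "play_rows", "data": {
  "moves": [
    [[0, 0, 0, 0, 0, 0], [0, 0, 0, 0, 0, 0], [0, 0, 0, 0, 0, 0]]
  ]
}}

```text
time_s: 17.45
position: [0.457, 0.0946, 0.2387]
tcp_rot: [[0.244, 0.963, 0.117], [0.873, -0.271, 0.406], [0.423, 0.003, -0.906]]
force: [-0.3, -0.8, -1.5]
opening: 0.138
grasp_force: 29.9
```

```bash
python3 rk.py
```

```text
F [-67.56 344.14  45.45] leanF 4.7 yaw -5.06 roll 0.42
force [-0.3  -0.85 -1.46] [-0.4   0.06 -0.08] 0.13847022024538685 29.94313639792381 17.45 [-18.4  17.1 111.4  30.4  56.6 -20.9]
[0.4569741  0.09464214 0.23869326]
W [([148.1, 168.5], 0.73), ([314.6, 159.0], 0.59)]
T [([242.2, 219.0], 0.78), ([217.2, 312.4], 0.71)]
at z=0 [0.24936993 0.27351409 0.        ]
at z=0 [0.49165712 0.2148252  0.        ]
0.93 [[275, 88], [270, 214], [275, 220], [302, 221], [307, 156], [302, 98], [278, 95]]
0 [[0.465, 0.338], [0.415, 0.158], [0.419, 0.149], [0.453, 0.138], [0.483, 0.222], [0.499, 0.31], [0.467, 0.325]]
0.05 [[0.464, 0.308], [0.42, 0.151], [0.424, 0.142], [0.453, 0.133], [0.48, 0.206], [0.494, 0.284], [0.466, 0.297]]
0.76 [[156, 98], [152, 110], [136, 106], [129, 119], [118, 111], [114, 124], [100, 120], [99, 177], [106, 230], [124, 234], [180, 221], [171, 119]]
0 [[0.275, 0.389], [0.267, 0.37], [0.237, 0.39], [0.222, 0.37], [0.2, 0.395], [0.19, 0.373], [0.159, 0.393], [0.152, 0.29], [0.155, 0.202], [0.189, 0.187], [0.288, 0.182], [0.298, 0.341]]
0.05 [[0.298, 0.353], [0.29, 0.336], [0.264, 0.353], [0.251, 0.336], [0.231, 0.358], [0.223, 0.339], [0.196, 0.357], [0.19, 0.266], [0.192, 0.189], [0.222, 0.176], [0.309, 0.172], [0.318, 0.311]]
```

Closer view: origin (0.4915,0.216); left outer sheet's top edge projects to −50.7 mm across at both ends, as it should be (−51), so yaw −15.7° holds. Moving over the middle slot.

```bash
cat > pl.py <<'E'
from goal import *
yr=-15.7;c=np.array([.491,.216,0])
def at(z): return tcp(c+[0,0,z],0,yr)
def rel():
    C=cur();R=C[:3,:3];Rc=R@np.linalg.inv(toolR(0,AL,0));eye=C[:3,3]-.005*R[:,2]-Rc@G
    print("rack frame eye mm",np.round(Ro.from_euler('z',-yr,degrees=True).apply(eye-c)*1000,1),"rpy",np.round(Ro.from_matrix(Rc).as_euler('ZYX',degrees=True),2))
E
python3 - <<'E'
from pl import *
rel();C=cur();n=at(.22);row(n,3,C=C);m=at(.14);row(m,3,C=n);row(at(.08),4,C=m)
E
```

```text
rack frame eye mm [ -1.  -88.4 240.3] rpy [-15.71  -0.05   0.04]
rows 3 x [23.85, 0.34, 18.59] [0.0003, -0.0002, 0.0001]
rows 3 x [-11.27, -0.0, 24.17] [0.0, -0.0, 0.0]
rows 4 x [-6.34, -0.0, 13.59] [0.0, -0.0, 0.0]
```

Request:
{"op": "play_rows", "data": {
  "moves": [
    [[23.9, 0.3, 18.6, 0, 0, 0], [23.9, 0.3, 18.6, 0, 0, 0], [23.9, 0.3, 18.6, 0, 0, 0], [-11.3, 0, 24.2, 0, 0, 0], [-11.3, 0, 24.2, 0, 0, 0]]
  ]
}}

```text
time_s: 18.25
position: [0.481, 0.1815, 0.1644]
tcp_rot: [[0.241, 0.963, 0.116], [0.873, -0.268, 0.407], [0.424, 0.003, -0.906]]
force: [-0.4, 0.6, -2.7]
opening: 0.136
grasp_force: 29.9
```

Request:
{"op": "play_rows", "data": {
  "moves": [
    [[-11.3, 0, 24.2, 0, 0, 0], [0, 0, 0, 0, 0, 0], [0, 0, 0, 0, 0, 0], [0, 0, 0, 0, 0, 0]]
  ]
}}

```text
time_s: 18.65
position: [0.4811, 0.1806, 0.1389]
tcp_rot: [[0.244, 0.963, 0.117], [0.872, -0.27, 0.407], [0.424, 0.002, -0.906]]
force: [-0.2, -1.1, -2.2]
opening: 0.134
grasp_force: 29.9
```

Run:
```python
from pl import *
rel();where();row(at(.082),4)
S=bot.capture("side");T=bot.capture("top")
for q in("cover_centre","cover_eye","rack"):
  for n,k in(("S",S),("T",T)):print(q,n,[(np.round(r["centre"],1).tolist(),round(r["confidence"],2)) for r in bot.pinpoint(k,q)[:3]])
print("pred eye",proj(S,c+[0,0,.14]),proj(T,c+[0,0,.14]),"rack",proj(S,c),proj(T,c))
```

```text
rack frame eye mm [  0.    0.8 140.9] rpy [-15.67  -0.14   0.08]
F [-51.93 433.09 -53.34] leanF 4.66 yaw -5.03 roll 0.47
force [-0.17 -1.09 -2.22] [-0.46  0.03  0.01] 0.13390617057988616 29.94314853389369 18.65 [ -6.4  29.8 113.1  40.5  40.1 -22.9]
rows 4 x [-6.42, -0.03, 13.24] [0.0005, -0.0003, 0.0004]
cover_centre S [([301.9, 172.7], 0.64)]
cover_centre T [([229.7, 214.6], 0.43)]
cover_eye S [([304.0, 160.4], 0.63)]
cover_eye T [([230.8, 214.5], 0.24)]
rack S [([304.0, 198.3], 0.73), ([234.9, 195.8], 0.58)]
rack T [([242.9, 216.7], 0.63)]
pred eye [303.25850834 163.97803123] [229.6340625  211.89068098] rack [303.98769146 199.58967216] [243.94188838 215.87349827]
```

Request:
{"op": "play_rows", "data": {
  "moves": [
    [[-6.4, 0, 13.2, 0, 0, 0], [-6.4, 0, 13.2, 0, 0, 0], [0, 0, 0, 0, 0, 0], [0, 0, 0, 0, 0, 0]]
  ]
}}

```text
time_s: 19.45
position: [0.4799, 0.1805, 0.1085]
tcp_rot: [[0.245, 0.963, 0.114], [0.872, -0.27, 0.408], [0.423, -0.001, -0.906]]
force: [0.5, 0.6, -1.3]
opening: 0.134
grasp_force: 29.9
```

Request:
{"op": "play_rows", "data": {
  "moves": [
    [[-6.4, 0, 13.2, 0, 0, 0], [-5.5, 0, 11.5, 0, 0, 0], [0, 0, 0, 0, 0, 0], [0, 0, 0, 0, 0, 0]]
  ]
}}

```text
time_s: 19.85
position: [0.4802, 0.1801, 0.0816]
tcp_rot: [[0.244, 0.963, 0.115], [0.872, -0.27, 0.408], [0.424, 0.001, -0.906]]
force: [-0.1, 0.2, -1.8]
opening: 0.136
grasp_force: 29.9
```

Run:
```python
from pl import *
rel();where();row(at(.076),6)
```

```text
rack frame eye mm [-0.8  0.1 83.6] rpy [-15.65  -0.03   0.06]
F [ -48.23  432.46 -110.59] leanF 4.56 yaw -5.01 roll 0.45
force [-0.14  0.22 -1.78] [-0.43  0.04 -0.  ] 0.13607104883001458 29.94303059219419 19.85 [ -6.4  36.8 115.   48.7  33.8 -33.2]
rows 6 x [-0.55, 0.12, 1.12] [0.0, -0.0002, 0.0002]
```

Inside the slot with no side force, 7 mm above the floor. I'll lower in small steps until the floor is felt.

Request:
{"op": "play_rows", "data": {
  "moves": [
    [[-0.6, 0.1, 1.2, 0, 0, 0], [-0.6, 0.1, 1.2, 0, 0, 0], [-0.6, 0.1, 1.2, 0, 0, 0], [-0.6, 0.1, 1.2, 0, 0, 0], [0, 0, 0, 0, 0, 0]]
  ]
}}

```text
time_s: 20.35
position: [0.4802, 0.1798, 0.0756]
tcp_rot: [[0.244, 0.963, 0.114], [0.872, -0.27, 0.408], [0.423, -0.0, -0.906]]
force: [0.3, -0.3, -0.0]
opening: 0.134
grasp_force: 29.9
```

Request:
{"op": "play_rows", "data": {
  "moves": [
    [[-0.4, 0, 0.9, 0, 0, 0], [0, 0, 0, 0, 0, 0]]
  ]
}}

```text
time_s: 20.55
position: [0.4802, 0.1799, 0.0746]
tcp_rot: [[0.244, 0.963, 0.114], [0.872, -0.27, 0.408], [0.423, -0.0, -0.906]]
force: [0.1, 0.7, -1.8]
opening: 0.139
grasp_force: 29.9
```

Request:
{"op": "play_rows", "data": {
  "moves": [
    [[-0.4, 0, 0.9, 0, 0, 0], [0, 0, 0, 0, 0, 0]]
  ]
}}

```text
time_s: 20.75
position: [0.4803, 0.1799, 0.0745]
tcp_rot: [[0.244, 0.963, 0.115], [0.872, -0.27, 0.408], [0.424, 0.001, -0.906]]
force: [-2.1, -2.3, 6.6]
opening: 0.136
grasp_force: 29.9
```

Run:
```python
from pl import *
rel();where()
```

```text
rack frame eye mm [-0.6 -0.1 76.5] rpy [-15.65  -0.03   0.1 ]
F [ -47.55  432.22 -117.6 ] leanF 4.55 yaw -5.01 roll 0.49
force [-2.1  -2.27  6.56] [-0.28  0.22  0.12] 0.13600086782040458 29.942958650062792 20.75 [ -6.5  37.8 115.1  49.9  33.2 -34.7]
```

Floor reached at eye height 76.5 mm (76 expected), with +6.6 N vertical force. Releasing and backing off along the tool.

Request:
{"op": "play_rows", "data": {
  "moves": [
    [[0, 0, 0, 0, 0, 0], [0, 0, 0, 0, 0, 0], [0, 0, 0, 0, 0, 0], [0, 0, 0, 0, 0, 0], [0, 0, 0, 0, 0, 0]]
  ],
  "fingers": 0
}}

```text
time_s: 21.25
position: [0.4802, 0.1799, 0.0736]
tcp_rot: [[0.244, 0.963, 0.114], [0.872, -0.27, 0.408], [0.423, -0.0, -0.906]]
force: [-0.9, 1.1, -0.1]
opening: 0.465
grasp_force: 0.0
```

Run:
```python
from pl import *
where()
S=bot.capture("side")
for q in("cover_centre","cover_eye"):print(q,[(np.round(r["centre"],1).tolist(),round(r["confidence"],2)) for r in bot.pinpoint(S,q)[:3]])
print(proj(S,c+[0,0,.05]),proj(S,c+[0,0,.076]))
```

```text
F [ -47.53  432.25 -118.55] leanF 4.52 yaw -5.0 roll 0.43
force [-0.91  1.06 -0.13] [-0.22 -0.03  0.04] 0.4654026229226159 0.0 21.25 [ -6.5  37.9 115.1  49.9  33.1 -34.7]
cover_centre [([304.4, 190.0], 0.68)]
cover_eye [([303.9, 176.4], 0.51), ([306.9, 195.8], 0.2)]
[303.73625807 187.31023875] [303.60166334 180.73693876]
```

Request:
{"op": "play_rows", "data": {
  "moves": [
    [[0, 0, -8, 0, 0, 0], [0, 0, -15, 0, 0, 0], [0, 0, -25, 0, 0, 0], [0, 0, -25, 0, 0, 0], [0, 0, -25, 0, 0, 0]]
  ]
}}

```text
time_s: 21.9
position: [0.4685, 0.1394, 0.1636]
tcp_rot: [[0.245, 0.963, 0.114], [0.873, -0.27, 0.407], [0.423, -0.0, -0.906]]
force: [0.9, 0.3, 0.7]
opening: 0.497
grasp_force: 0.0
```

Request:
{"op": "play_rows", "data": {
  "moves": [
    [[0, 0, -25, 0, 0, 0], [0, 0, 0, 0, 0, 0], [0, 0, 0, 0, 0, 0], [0, 0, 0, 0, 0, 0], [0, 0, 0, 0, 0, 0]]
  ]
}}

```text
time_s: 22.4
position: [0.4655, 0.1302, 0.1843]
tcp_rot: [[0.245, 0.963, 0.112], [0.872, -0.269, 0.408], [0.423, -0.002, -0.906]]
force: [-0.4, 0.4, 1.0]
opening: 0.499
grasp_force: 0.0
```

Run:
```python
from pl import *
where()
S=bot.capture("side");T=bot.capture("top");W=bot.capture("wrist");Q={}
for q in("cover_centre","cover_eye","cover_lug_a"):
  for n,k in(("S",S),("T",T),("W",W)):
    r=bot.pinpoint(k,q);print(q,n,[(np.round(a["centre"],1).tolist(),round(a["confidence"],2)) for a in r[:3]])
Rr=Ro.from_euler('z',yr,degrees=True)
for n,p in(("centre",[0,0,.05]),("eye",[0,0,.076]),("lug+",[0,.037,.075]),("lug-",[0,-.037,.075])):
  X=c+Rr.apply(p);print(n,proj(S,X),proj(T,X),wproj(W,X))
```

```text
F [-61.51 380.63  -8.61] leanF 4.4 yaw -4.97 roll 0.42
force [-0.39  0.41  1.04] [-0.28  0.03 -0.  ] 0.49869187139961274 0.0 22.4 [-13.4  23.6 113.5  34.9  47.6 -22.7]
cover_centre S [([304.7, 190.1], 0.6)]
cover_centre T [([238.3, 218.5], 0.76)]
cover_centre W [([315.5, 163.3], 0.95)]
cover_eye S [([306.6, 180.3], 0.76)]
cover_eye T [([236.9, 213.8], 0.63)]
cover_eye W [([312.5, 153.0], 0.58), ([317.5, 120.0], 0.43)]
cover_lug_a S [([302.1, 186.1], 0.71), ([307.7, 176.3], 0.58)]
cover_lug_a T [([221.4, 211.5], 0.61), ([250.8, 219.4], 0.57)]
cover_lug_a W [([315.8, 119.0], 0.91), ([315.3, 192.8], 0.7)]
centre [303.73625807 187.31023875] [239.31851558 214.58650685] [316.00163145 162.74314893]
eye [303.60166334 180.73693876] [236.71558181 213.86193768] [316.0815854  154.91769704]
lug+ [305.26702891 175.53011699] [222.47585174 209.77678029] [316.07575307 118.90713242]
lug- [301.87244144 186.69878439] [251.2277757  218.02350474] [316.0648661  194.48435362]
```

The cover's centre, eye and lugs are within 1–4 px of their upright positions in all three cameras, and the gripper is clear.

```bash
python3 -c "
from rig import bot
print(bot.hand_in())"
```

```text
the job is handed in; nothing more can be done
None
```

I worked the cover off the barbed hook with no straining force felt at the wrist, stood it upright in the middle slot of the grey rack, released it, and handed the job in after about 22 s of robot time; no verdict came back.

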